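# Nest the sorting tubs in their case and lock its lid with quarter-turn studs

### The job

Put the steel sorting tubs away: stand them nested one inside another in size order inside the grey case, then shut the lid, then lock it with both quarter-turn studs from the stand, each lined up with a slot, pushed fully home through the lid and turned a quarter turn so that its wing lies across the slot. However many tubs are out, all of them go in, and the jar, carton and loupe stay where they are.

Things in the scene. Friction and masses are not known exactly. Their poses are not given: they have to be found in the camera images.
- tub0: open round stainless tub, largest of four sizes: 120 mm across the rim, tapering to 104 mm at the foot, 50 mm high, wall 3 mm, solid floor 12 mm thick; may be absent. Origin: centre of its underside, z up the axis. Inside the next bigger one it rests on that one's floor, 12 mm higher, rim 12 mm proud, about 7 mm of play all round; its rim can be pinched, one finger inside, one outside
- tub1: open round stainless tub, second largest of four sizes: 100 mm across the rim, tapering to 84 mm at the foot, 50 mm high, wall 3 mm, solid floor 12 mm thick; may be absent. Origin: centre of its underside, z up the axis. Inside the next bigger one it rests on that one's floor, 12 mm higher, rim 12 mm proud, about 7 mm of play all round; its rim can be pinched, one finger inside, one outside
- tub2: open round stainless tub, second smallest of four sizes: 80 mm across the rim, tapering to 64 mm at the foot, 50 mm high, wall 3 mm, solid floor 12 mm thick; may be absent. Origin: centre of its underside, z up the axis. Inside the next bigger one it rests on that one's floor, 12 mm higher, rim 12 mm proud, about 7 mm of play all round; its rim can be pinched, one finger inside, one outside
- tub3: open round stainless tub, smallest of four sizes: 60 mm across the rim, tapering to 44 mm at the foot, 50 mm high, wall 3 mm, solid floor 12 mm thick; may be absent. Origin: centre of its underside, z up the axis. Inside the next bigger one it rests on that one's floor, 12 mm higher, rim 12 mm proud, about 7 mm of play all round; its rim can be pinched, one finger inside, one outside
- case: fixed grey storage case, open box 220 (x) x 190 (y) mm outside, walls 5 mm, floor 5 mm, walls 100 mm high. Origin: centre of its underside, z up. Lid hinged along the top of its +y side. Along the top of its -y side a steel ledge sticks out 56 mm (8 mm thick, top 100 mm above the table, open beneath) with two slots. Inside it is 210 x 180 mm and 95 mm deep
- case_in (a point): centre of the case's inner floor, 5 mm above the table, axes as the case
- slot_a (a point): centre of the slot nearer the case's -x end, at the ledge's top face (100 mm above the table); axes as the case. The slot is 40 mm long along x, 13 mm wide along y, and goes right through the 8 mm ledge. With the lid shut it is seen at the bottom of a 42 mm square window in the lid
- slot_b (a point): the same for the other slot, 120 mm further along the case's x. A stud goes in with its foot along the slot; home and turned a quarter, either way, its foot lies across under the ledge (3 mm of play) and it cannot be drawn out. Nothing stops the turn. Either stud fits either slot
- lid (a joint): lid angle, rad: 0 shut (lying on the case and the ledge), about 1.8 open, leaning back beyond upright (1.57). The lid is an aluminium plate 220 x 246 x 6 mm, 0.35 kg; it swings freely, with a damper: pushed past upright (below about 1.5) it sinks shut by itself within about 5 s
- lid_hinge (a point): middle of the hinge line, 100 mm above the table at the case's y = +95 mm; the hinge line runs along the case's x
- lid_edge (a point): middle of the lid's free edge, 246 mm from the hinge; shut, it lies over the outer edge of the ledge; open, it is the top edge
- stand: fixed black block 160 (x) x 72 (y) x 30 mm high with two 42 mm square holes in which the studs hang by their flanges (stud origins 4 mm above the table). Origin: centre of its underside
- stud0: quarter-turn stud, 61 mm high, upright, 0.08 kg. Origin: centre of its underside, z up. From below: cross foot 34 (x) x 9 (y) x 8 mm; 9 mm round neck up to 19 mm; 36 mm round boss, 19 to 26 mm; 54 mm round flange, 26 to 31 mm; wing grip 50 (x) x 14 (y) x 30 mm, 31 to 61 mm, in line with the foot. Home in a slot: boss on the ledge, origin 19 mm below the ledge top
- stud1: quarter-turn stud, 61 mm high, upright, 0.08 kg. Origin: centre of its underside, z up. From below: cross foot 34 (x) x 9 (y) x 8 mm; 9 mm round neck up to 19 mm; 36 mm round boss, 19 to 26 mm; 54 mm round flange, 26 to 31 mm; wing grip 50 (x) x 14 (y) x 30 mm, 31 to 61 mm, in line with the foot. Home in a slot: boss on the ledge, origin 19 mm below the ledge top
- jar: bystander: closed jar, 64 mm across, 85 mm high. Origin: centre of its underside
- carton: bystander: cardboard carton 80 x 110 x 60 mm. Origin: centre of its underside
- loupe: bystander: black eye loupe, 56 mm across, 45 mm high. Origin: centre of its underside

How it is judged:
By the outcome, as a careful person would: the job done as asked, in the order asked, and still so for the second after the job is handed in, with the robot touching nothing.
Of tub0, tub1, tub2, tub3 only 2 to 4 are there at a start; the rules pass over those that are not, and their reading is None.
At some moment in a run one of tub0, tub1, tub2, tub3 may be knocked a few centimetres aside while the robot is not near it.
It also fails if it takes over 210 s, if anything falls off the work surface, if the arm or the gripper's body presses on something with over 40 N, if the wrist force passes 120 N, or if a joint passes its speed limit or range.

### The arm

A 6-joint arm with a two-finger parallel gripper is mounted at the origin on the work surface. World frame = base frame: x ahead of the robot, y to its left, z up, the work surface at z = 0. Lengths are in m, angles in rad, forces in N, time in s.
With the tool pointing down it reaches from about 0.35 to 0.875 m from the base axis. Payload 4.2 kg.
Tool frame: the origin (TCP) lies midway between the tips of the shut fingers; the grasp point (between the pads) lies 19 mm behind it; z points along the fingers, y is the line along which they close (so a half turn about z gives the same grasp; the last joint's range is limited). The gripper opens to 85 mm and grips with 20 to 120 N. Pads are 22 mm wide; open, the fingers measure 114 mm over their backs; the gripper's body (76 mm by 85 mm) begins 54 mm behind the grasp point. The pads swing forward as they close: fully open they stand 13 mm farther back than shut.
Start: joints at [-1.074, 0.385, 0.008, 0, -1.194, -0.259], TCP at [0.147, -0.607, 0.231] pointing down, gripper open.
Joint ranges: [-3.14, 3.14], [-1.21, 2.06], [-1.07, 1.41], [-3.16, 2.05], [-2.99, -0.16], [-3.1, 3.1]. Speed limits (rad/s): [2.79, 2.79, 3.14, 3.14, 3.14, 3.14].

### API

Orientations are given as a unit quaternion [w, x, y, z].
In Python, from cell import manip, cams gives the robot as it stands.
- The arm moves only by the tool drive_tool, never from a script. Its argument "increments" is a list of rows, each a list of 7 numbers: the turn, a rotation vector about the world's x, y, z in units of 6 degrees (1.0 is 6 degrees), then the shift along the world's x, y, z in units of 60 mm (1.0 is 60 mm), then the closure, from 0 (fully open) to 1 (shut). In form: [[wx, wy, wz, x, y, z, hand], ...]. A call has 1 to 5 rows; each row is the pose to reach, as a shift and turn from the pose commanded when the call began; what a row does not reach only later rows make up. A row lasts 1/8 s, in which the tool goes at most 62.5 mm and 10.7 degrees, less where a joint would pass 70% of its speed; a pose out of reach is approached as far as the arm can. A call with a gripper value outside its range is refused whole. The fingers move at their own pace and stop on an object; "squeeze" is the grip in N (left out, the last holds). Time passes only in rows, so rows that repeat a pose let the fingers close. It gives the time, the measured TCP pose, the force, the opening and the grip force at its end, in the units of the state.
- manip.sense(): the state, without advancing time (a new reading comes with each control period).
- cams.read_camera(name): name is "side" or "top" or "wrist"; returns a dict with "frame" (400x640x3 uint8, blue, green, red), "fx", "fy", "cx", "cy" (pixels), "R" (3x3) and "t" (3): a world point X has camera coordinates R X + t; the wrist camera has in their place "tool_from_camera" (4x4, takes a point from camera to tool coordinates, whose origin is the TCP and whose axes are the flange's). Camera axes: x right, y down, z forward; pixel columns grow to the right and rows downward; lengths in m; the calibration is good to about 2 mm. A picture is of the moment at which its call begins: read the wrist's pose just before it. There is no depth.
- manip.hand_in(): hands the job in; it is judged then, once.
The state is a dict: "time": time; "joint_pos": joint angles; "qd": joint speeds; "joint_efforts": joint torques, N m; "tcp_pos": TCP position; "ee_rot": TCP orientation; "force": force on the tool from outside, world axes, zero at the start; "ft_torque": the same for the moment, N m; "gripper_width": opening from 0.0 (shut) to 1.0 (fully open); "grasp_force": force on a finger pad.
Only numpy, scipy, OpenCV 4.12 (cv2) and the standard library are available. Lean on these libraries where they do the work, as an engineer would, in place of code of your own. Each camera call takes 0.05 s, during which the arm holds its last target. There are 200 camera calls.

## Working session

There is one attempt and no reset: what is moved stays moved. The work goes in short steps, Python scripts to look and compute and a tool call to move; the robot and the scene stay as the last step left them, time stands still between calls to the robot, and variables do not carry over. Pictures are saved under pics/ and viewed, at most 14 in all, crops included, and the job is handed in when it is done.

Besides the shell and the picture viewer there is one more tool, called after "Call:" as name(argument=value, ...), one argument or row to a line, values as JSON. drive_tool: Moves the arm, as the interface text tells. Its arguments: {"type":"object","properties":{"increments":{"type":"array"},"squeeze":{"type":"number"}},"required":["increments"]}

```bash
ls; mkdir -p pics
python3 - <<'E'
from cell import manip,cams
import cv2,numpy as np
s=manip.sense();print({k:np.round(v,3).tolist() for k,v in s.items()})
for n in("top","side"):
    c=cams.read_camera(n);cv2.imwrite(f"pics/{n}0.png",c["frame"])
    print(n,c["fx"],c["fy"],c["cx"],c["cy"],np.round(c["R"],4).tolist(),np.round(c["t"],4).tolist())
c=cams.read_camera("wrist");print(np.round(c["tool_from_camera"],4).tolist(),c["fx"])
E
```

```text
pics
{'time': 0.0, 'joint_pos': [-1.074, 0.386, 0.007, -0.001, -1.194, -0.259], 'qd': [-0.001, -0.0, -0.002, 0.0, 0.001, 0.0], 'joint_efforts': [-0.0, -39.229, 18.839, 4.186, -0.005, 0.0], 'tcp_pos': [0.147, -0.607, 0.23], 'ee_rot': [-0.0, -0.119, 0.993, 0.001], 'force': [-0.122, 0.013, -0.975], 'ft_torque': [-0.008, 0.014, 0.006], 'grasp_force': 0.0, 'gripper_width': 0.997}
top 460.56395467130335 460.56395467130335 326.4471471758588 192.82492310879354 [[0.0094, -0.9999, 0.0069], [-0.9904, -0.0103, -0.1375], [0.1376, -0.0056, -0.9905]] [-0.069, 0.5584, 1.2426]
side 440.94267301265023 440.94267301265023 315.41038171088576 205.51805601941481 [[-0.7257, -0.6876, 0.0237], [-0.4587, 0.4579, -0.7615], [0.5128, -0.5635, -0.6477]] [0.3634, 0.3414, 0.7246]
[[0.0003, -0.9619, -0.2733, 0.0699], [1.0, 0.0001, 0.0007, -0.0006], [-0.0006, -0.2733, 0.9619, -0.1428], [0.0, 0.0, 0.0, 1.0]] 359.67562728287623
```

View pics/top0.png

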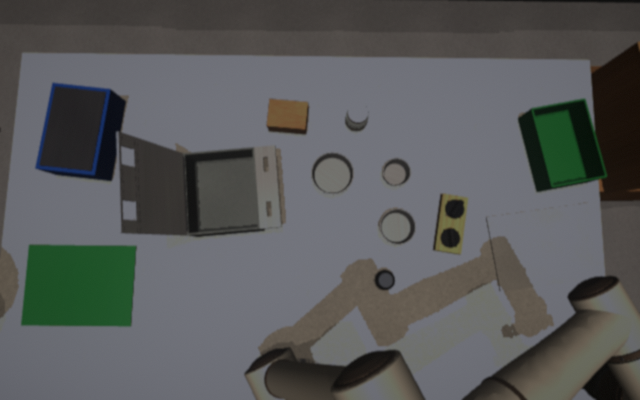

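View pics/side0.png

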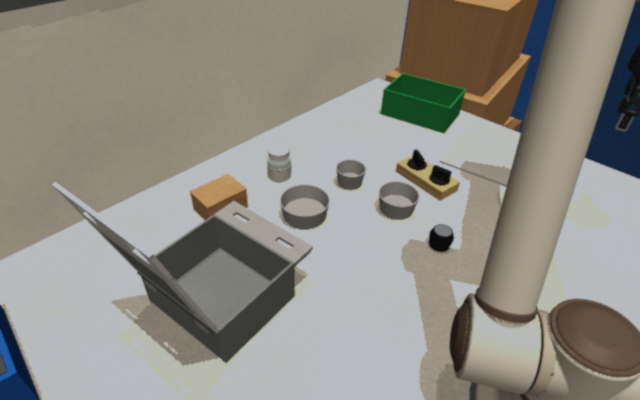

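The top view shows three tubs at about (332,174), (396,173) and (397,226). The case is at (230,190) with the lid open to the left, the stand is at (451,223), and the jar, carton and loupe are nearby. I'll enlarge this area.

Run:
```python
import cv2
f=cv2.imread("pics/top0.png")[90:290,170:480]
f=cv2.convertScaleAbs(f,alpha=1.7,beta=15)
cv2.imwrite("pics/crop0.png",cv2.resize(f,None,fx=2.5,fy=2.5,interpolation=cv2.INTER_CUBIC))
```

```text
(no output)
```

View pics/crop0.png

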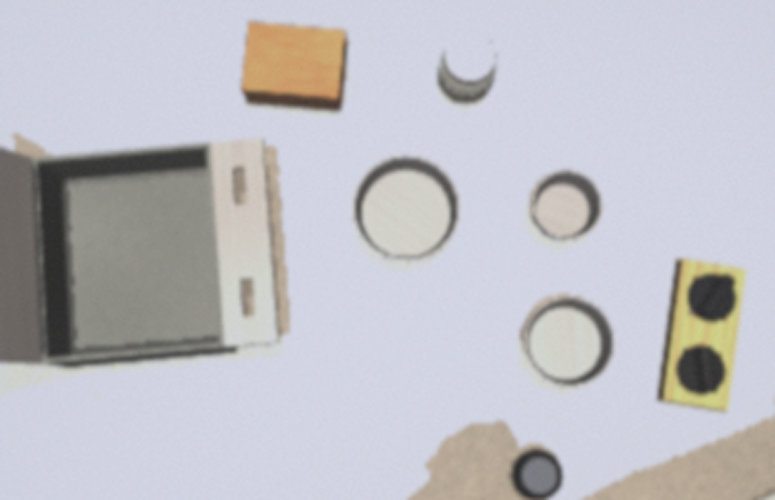

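Slots are at crop (239,185) and (247,297). Rims are centred at (406,208) with d=103, (565,205) with d=71 and (566,341) with d=91. Studs are at about (712,297) and (701,370).

```bash
cat > h.py <<'E'
import numpy as np,cv2
from cell import manip,cams
from scipy.spatial.transform import Rotation as Ro
def unproj(c,u,v,z,R=None,t=None):
    R=np.array(c["R"]) if R is None else R; t=np.array(c["t"]) if t is None else t
    o=-R.T@t; d=R.T@np.array([(u-c["cx"])/c["fx"],(v-c["cy"])/c["fy"],1]); return o+d*(z-o[2])/d[2]
def toolR(s): w,x,y,z=s["ee_rot"]; return Ro.from_quat([x,y,z,w]).as_matrix()
def wrist(name=None):
    s=manip.sense(); c=cams.read_camera("wrist"); T=np.array(c["tool_from_camera"]); Rt=toolR(s)
    Rc=Rt@T[:3,:3]; o=Rt@T[:3,3]+np.array(s["tcp_pos"]); c["R"]=Rc.T; c["t"]=-Rc.T@o
    if name: cv2.imwrite(f"pics/{name}.png",c["frame"])
    np.savez("last_%s.npz"%(name or "w"),R=c["R"],t=c["t"],k=[c["fx"],c["fy"],c["cx"],c["cy"]])
    return c
def load(name):
    d=np.load(f"last_{name}.npz"); k=d["k"]; return dict(R=d["R"],t=d["t"],fx=k[0],fy=k[1],cx=k[2],cy=k[3])
def proj(c,X):
    p=np.array(c["R"])@np.array(X)+np.array(c["t"]); return np.array([c["fx"]*p[0]/p[2]+c["cx"],c["fy"]*p[1]/p[2]+c["cy"]])
def st():
    s=manip.sense(); print("t%.2f"%s["time"],np.round(s["tcp_pos"],4).tolist(),"yaw(toolY) %.1f"%np.degrees(np.arctan2(toolR(s)[1,1],toolR(s)[0,1])),"tilt z",np.round(toolR(s)[:,2],3).tolist(),"w%.3f g%.1f F"%(s["gripper_width"],s["grasp_force"]),np.round(s["force"],1).tolist(),"q",np.round(s["joint_pos"],2).tolist())
E
python3 - <<'E'
from h import *
c=cams.read_camera("top")
P=lambda n,u,v,z:print(n,np.round(unproj(c,170+u/2.5,90+v/2.5,z),4).tolist())
for n,u,v,d in(("A",406.5,208,103),("S",565,205,71),("L",566.5,341,91)):
    P(n,u,v,.05); a=unproj(c,170+(u-d/2)/2.5,90+v/2.5,.05);b=unproj(c,170+(u+d/2)/2.5,90+v/2.5,.05);print(np.linalg.norm(a-b))
P("slotb",239,185,.098);P("slota",247,297,.098)
for u,v in((207,144),(265,140),(282,343),(222,348)):P("ledge",u,v,.1)
P("stud hi",712,297,.035);P("stud lo",701,370,.035)
for u,v in((680,260),(745,270),(727,410),(662,402)):P("stand",u,v,.03)
P("loupe",537,472,.045);P("jar",468,65,.085);P("carton",298,60,.06)
st()
E
```

```text
A [0.6126, -0.08, 0.05]
0.11431777105490872
S [0.6179, -0.2561, 0.05]
0.07898312424810927
L [0.4668, -0.256, 0.05]
0.09958682667570774
slotb [0.6269, 0.1002, 0.098]
slota [0.5067, 0.0885, 0.098]
ledge [0.6709, 0.1355, 0.1]
ledge [0.676, 0.0734, 0.1]
ledge [0.4585, 0.0503, 0.1]
ledge [0.4526, 0.1129, 0.1]
stud hi [0.5184, -0.4211, 0.035]
stud lo [0.4373, -0.4066, 0.035]
stand [0.5603, -0.3878, 0.03]
stand [0.5497, -0.4605, 0.03]
stand [0.3939, -0.4355, 0.03]
stand [0.4019, -0.3639, 0.03]
loupe [0.3254, -0.2233, 0.045]
jar [0.7665, -0.1457, 0.085]
carton [0.7779, 0.043, 0.06]
t0.20 [0.1472, -0.6071, 0.2306] yaw(toolY) 103.6 tilt z [-0.0, 0.001, -1.0] w0.998 g0.0 F [-0.4, -0.1, -0.5] q [-1.07, 0.39, 0.01, -0.0, -1.19, -0.26]
```

Call:
drive_tool(
  increments=[
    [0,0,1.5,1,1.3,0,0],
    [0,0,3,1.7,2.1,0,0],
    [0,0,4.6,2.26,2.9,0,0],
    [0,0,4.6,2.26,2.9,0,0],
  ],
  squeeze=70,
)

```text
time: 0.7
tcp_pos: [0.284, -0.4312, 0.2314]
ee_rot: [0.0, -0.354, 0.935, 0.0]
force: [0.7, -0.2, 0.4]
gripper_width: 0.998
grasp_force: 0.0
```

Call:
drive_tool(
  increments=[
    [0,0,1.5,1,1.3,0,0],
    [0,0,3,1.7,2.1,0,0],
    [0,0,4.6,2.26,2.9,0,0],
    [0,0,4.6,2.26,2.9,0,0],
  ],
)

```text
time: 1.2
tcp_pos: [0.4197, -0.2571, 0.2314]
ee_rot: [0.0, -0.567, 0.824, -0.0]
force: [-0.1, -1.2, -0.3]
gripper_width: 1.002
grasp_force: 0.0
```

Call:
drive_tool(
  increments=[
    [0,0,1.5,1,1.3,0,0],
    [0,0,3,1.7,2.1,0,0],
    [0,0,4.5,2.26,2.88,-0.3,0],
    [0,0,4.5,2.26,2.88,-0.3,0],
    [0,0,4.5,2.26,2.88,-0.3,0],
  ],
)

```text
time: 1.82
tcp_pos: [0.5547, -0.0847, 0.2121]
ee_rot: [0.001, 0.743, -0.669, -0.001]
force: [-0.2, -0.8, 0.2]
gripper_width: 0.996
grasp_force: 0.0
```

Run:
```python
from h import *
st(); c=wrist("w1"); t=cams.read_camera("top"); cv2.imwrite("pics/top1.png",t["frame"])
f=np.hstack([cv2.resize(c["frame"],(400,250)),cv2.resize(cv2.convertScaleAbs(t["frame"],alpha=1.5),(400,250))]); cv2.imwrite("pics/v1.png",f)
for n,x,y,r in(("0",.6126,-.08,.06),("1",.4668,-.256,.05),("2",.6179,-.2561,.04)): print(n,proj(c,[x,y,.05]),proj(c,[x+r,y,.05]))
```

```text
t1.82 [0.5547, -0.0847, 0.2121] yaw(toolY) -174.0 tilt z [-0.002, -0.0, -1.0] w0.996 g0.0 F [-0.2, -0.8, 0.2] q [0.14, 0.29, -0.18, -0.0, -1.1, -0.03]
0 [252.35564112 179.17383585] [182.72246515 172.07435569]
1 [460.37684938 -30.08032543] [394.17152091 -38.16213052]
2 [257.94674809 -54.94899293] [203.14737604 -61.63919316]
```

View pics/v1.png

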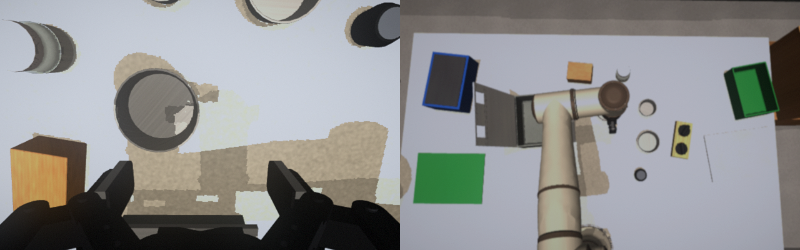

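The wrist view shows tub0 at half-scale (155,110), which is full (250,176) against a predicted (252,179), so the top-camera fix holds. The top view is clear near the base: three tubs, no tub3. Next is to grip tub0's -x rim.

Call:
drive_tool(
  increments=[
    [0,0,0,0.02,-0.02,-1,0],
    [0,0,0,0.02,-0.02,-2,0],
    [0,0,0,0.02,-0.02,-2.8,0],
    [0,0,0,0.02,-0.02,-3.07,0],
    [0,0,0,0.02,-0.02,-3.07,0],
  ],
)

```text
time: 2.55
tcp_pos: [0.5552, -0.0885, 0.0293]
ee_rot: [0.0, 0.742, -0.671, -0.0]
force: [0.0, 0.1, 0.3]
gripper_width: 0.996
grasp_force: 0.0
```

Call:
drive_tool(
  increments=[
    [0,0,0,0,0,0,1],
    [0,0,0,0,0,0,1],
    [0,0,0,0,0,0,1],
    [0,0,0,0,0,0,1],
    [0,0,0,0,0,0,1],
  ],
  squeeze=70,
)

```text
time: 3.18
tcp_pos: [0.5563, -0.0875, 0.0305]
ee_rot: [-0.001, 0.743, -0.67, 0.001]
force: [-3.5, 1.8, 9.6]
gripper_width: 0.044
grasp_force: 66.0
```

Call:
drive_tool(
  increments=[
    [0,0,0,0,0,0,1],
    [0,0,0,0,0,0,1],
    [0,0,0,0,0,0.3,1],
    [0,0,0,0,0,0.6,1],
  ],
)

```text
time: 3.68
tcp_pos: [0.5545, -0.0877, 0.0651]
ee_rot: [0.001, 0.742, -0.67, -0.001]
force: [-0.3, 0.7, -2.3]
gripper_width: 0.036
grasp_force: 70.6
```

Call:
drive_tool(
  increments=[
    [0,0,0,0,0,1,1],
    [0,0,0,-0.1,0.3,1.9,1],
    [0,0,0,-0.3,1.2,1.9,1],
    [0,0,0,-0.5,2.1,1.9,1],
    [0,0,0,-0.6,3,1.9,1],
  ],
)

```text
time: 4.3
tcp_pos: [0.5177, 0.0934, 0.1788]
ee_rot: [0.001, 0.742, -0.671, -0.001]
force: [1.0, 0.6, -1.2]
gripper_width: 0.029
grasp_force: 70.9
```

Call:
drive_tool(
  increments=[
    [0,0,0,-0.2,0.9,0,1],
    [0,0,0,-0.36,1.6,0,1],
    [0,0,0,-0.36,1.91,0,1],
    [0,0,0,-0.36,1.91,0,1],
  ],
)

```text
time: 4.8
tcp_pos: [0.4973, 0.2075, 0.1786]
ee_rot: [0.001, 0.743, -0.67, -0.0]
force: [0.1, -0.1, -2.5]
gripper_width: 0.035
grasp_force: 70.9
```

Run:
```python
from h import *
st(); c=wrist("w2"); t=cams.read_camera("side"); cv2.imwrite("pics/side2.png",t["frame"])
f=np.hstack([cv2.resize(c["frame"],(400,250)),cv2.resize(cv2.convertScaleAbs(t["frame"],alpha=1.3),(400,250))]); cv2.imwrite("pics/v2.png",f)
```

```text
t4.80 [0.4973, 0.2075, 0.1786] yaw(toolY) -174.1 tilt z [-0.001, -0.001, -1.0] w0.035 g70.9 F [0.1, -0.1, -2.5] q [0.7, 0.29, -0.28, -0.0, -1.01, -0.59]
```

View pics/v2.png

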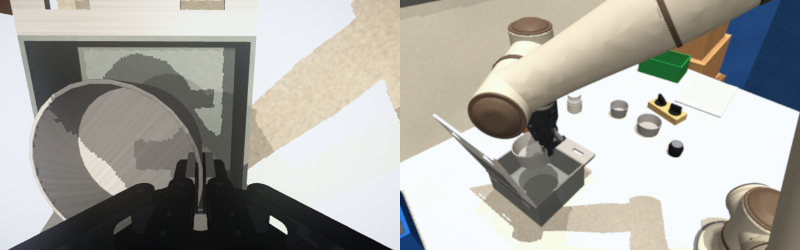

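Tub0 is held level over the case mouth, with the mouth corners at half-scale (22,38) and (252,42). Lowering and releasing.

Call:
drive_tool(
  increments=[
    [0,0,0,0,0,-0.8,1],
    [0,0,0,0,0,-1.6,1],
    [0,0,0,0,0,-2.2,1],
    [0,0,0,0,0,-2.36,1],
    [0,0,0,0,0,-2.36,1],
  ],
)

```text
time: 5.52
tcp_pos: [0.4971, 0.2049, 0.0388]
ee_rot: [0.001, 0.742, -0.671, 0.0]
force: [-7.7, -2.7, 13.0]
gripper_width: 0.032
grasp_force: 88.9
```

Call:
drive_tool(
  increments=[
    [0,0,0,0,0,0,0.75],
    [0,0,0,0,0,0,0.75],
    [0,0,0,0,0,0,0.75],
    [0,0,0,0,0,0.5,0.75],
    [0,0,0,0,0,1,0.75],
  ],
)

```text
time: 6.15
tcp_pos: [0.4964, 0.206, 0.0972]
ee_rot: [0.002, 0.742, -0.671, -0.001]
force: [-0.8, -0.1, -0.3]
gripper_width: 0.25
grasp_force: 0.0
```

Call:
drive_tool(
  increments=[
    [0,0,0,0,0,1,0.5],
    [0,0,0,0,0,1.6,0],
    [0,0,0,0,0,2.4,0],
    [0,0,0,0,0,2.4,0],
  ],
)

```text
time: 6.65
tcp_pos: [0.4988, 0.2076, 0.2452]
ee_rot: [-0.003, 0.742, -0.67, 0.001]
force: [-0.7, 0.5, -0.1]
gripper_width: 1.0
grasp_force: 0.0
```

Run:
```python
from h import *
st(); c=wrist("w3"); t=cams.read_camera("side"); cv2.imwrite("pics/side3.png",t["frame"])
f=np.hstack([cv2.resize(c["frame"],(480,300)),cv2.convertScaleAbs(t["frame"],alpha=1.3)[80:380,120:440]]); cv2.imwrite("pics/v3.png",f)
```

```text
t6.65 [0.4988, 0.2076, 0.2452] yaw(toolY) -174.2 tilt z [0.006, 0.004, -1.0] w1.000 g0.0 F [-0.7, 0.5, -0.1] q [0.69, 0.23, -0.18, 0.0, -1.15, -0.59]
```

View pics/v3.png

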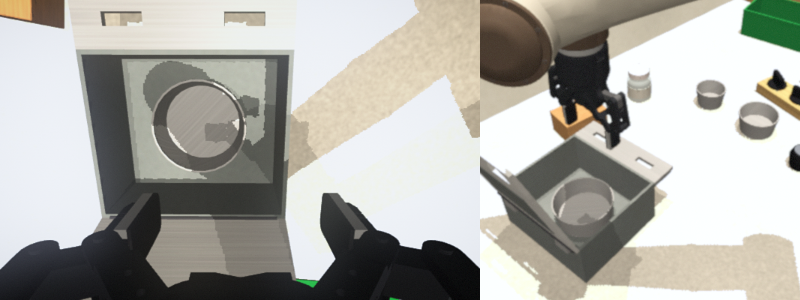

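tub0 stands flat in the case, rim centre about (265,167) at full scale. Moving to tub1.

Call:
drive_tool(
  increments=[
    [0,0,0,-0.1,-1,0,0],
    [0,0,0,-0.3,-2,0,0],
    [0,0,0,-0.5,-3,0,0],
    [0,0,0,-0.7,-4,0,0],
    [0,0,0,-0.8,-5,0,0],
  ],
)

```text
time: 7.38
tcp_pos: [0.4475, -0.0949, 0.2398]
ee_rot: [0.001, 0.742, -0.67, -0.002]
force: [0.2, 1.2, 1.0]
gripper_width: 0.997
grasp_force: 0.0
```

Call:
drive_tool(
  increments=[
    [0,0,0,-0.2,-1,-0.2,0],
    [0,0,0,-0.4,-2,-0.4,0],
    [0,0,0,-0.54,-2.81,-0.6,0],
    [0,0,0,-0.54,-2.81,-0.6,0],
  ],
)

```text
time: 7.88
tcp_pos: [0.4144, -0.2636, 0.2022]
ee_rot: [0.001, 0.74, -0.672, -0.004]
force: [0.4, 0.5, -0.1]
gripper_width: 1.002
grasp_force: 0.0
```

Run:
```python
from h import *
c=load("w3"); print("tub0 in case",unproj(c,264.7,167.3,.055), "slots", unproj(c,164,25,.1),unproj(c,326.7,24,.1))
st(); c=wrist("w4")
cv2.imwrite("pics/v4.png",cv2.resize(c["frame"],(480,300)))
for n,x,y,r in(("1",.4668,-.256,.05),("2",.6179,-.2561,.04)): print(n,proj(c,[x,y,.05]),proj(c,[x+r,y,.05]))
g=cv2.medianBlur(cv2.cvtColor(c["frame"],cv2.COLOR_BGR2GRAY),5)
print(cv2.HoughCircles(g,cv2.HOUGH_GRADIENT,1,60,param1=80,param2=30,minRadius=35,maxRadius=80))
```

```text
tub0 in case [0.55189986 0.20726223 0.055     ] slots [0.6251607  0.09974516 0.1       ] [0.5067148 0.08707   0.1      ]
t7.88 [0.4144, -0.2636, 0.2022] yaw(toolY) -174.5 tilt z [-0.007, 0.003, -1.0] w1.002 g0.0 F [0.4, 0.5, -0.1] q [-0.24, 0.19, -0.35, -0.0, -1.04, 0.33]
1 [255.5907516  185.88749012] [195.84475338 180.43306998]
2 [ 72.98227768 169.09931393] [ 23.60009974 164.59051539]
[[[255.5 176.5  57.7]
  [ 78.5 154.5  54.1]]]
```

View pics/v4.png

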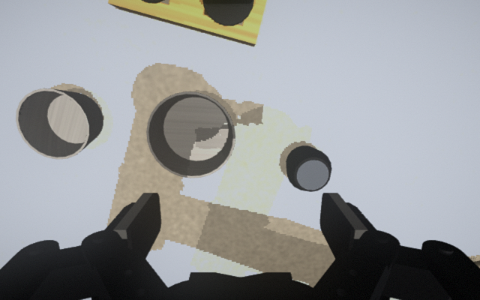

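tub1's rim is centred at (256,177) full scale, a few px above the prediction, possibly because the arm was still settling. tub2 is at (80,164), the loupe at (415,230). I'll measure again with the arm settled.

Call:
drive_tool(
  increments=[
    [0,0,0,0,0,-0.5,0],
    [0,0,0,0,0,-0.5,0],
    [0,0,0,0,0,-0.5,0],
  ],
)

```text
time: 8.3
tcp_pos: [0.4179, -0.2612, 0.1762]
ee_rot: [0.0, 0.743, -0.67, 0.0]
force: [0.1, -0.9, 0.6]
gripper_width: 0.998
grasp_force: 0.0
```

```bash
cat >> h.py <<'E'
def rim(c,x,y,r,z):
    "refine rim centre: contour of ring near prediction via Hough, report world centre"
    g=cv2.medianBlur(cv2.cvtColor(c["frame"],cv2.COLOR_BGR2GRAY),5)
    p=proj(c,[x,y,z]); R=np.linalg.norm(proj(c,[x+r,y,z])-p)
    k=cv2.HoughCircles(g,cv2.HOUGH_GRADIENT,1,10,param1=60,param2=20,minRadius=int(R*.9),maxRadius=int(R*1.08))
    if k is None: print("none",p,R);return
    k=min(k[0],key=lambda q:np.hypot(*(q[:2]-p)))
    print("pred",p.round(1),round(R,1),"got",k.round(1),"world",unproj(c,k[0],k[1],z).round(4))
E
python3 - <<'E'
from h import *
st(); c=wrist("w5"); st()
rim(c,.4668,-.256,.05,.05)
t=cams.read_camera("top"); cv2.imwrite("pics/top5.png",t["frame"])
rim(t,.4668,-.256,.05,.05); rim(t,.6179,-.2561,.04,.05)
E
```

```text
t8.30 [0.4179, -0.2612, 0.1762] yaw(toolY) -174.1 tilt z [0.0, -0.001, -1.0] w0.998 g0.0 F [0.1, -0.9, 0.6] q [-0.23, 0.21, -0.39, 0.0, -0.97, 0.33]
t8.35 [0.4181, -0.2614, 0.1765] yaw(toolY) -174.1 tilt z [0.001, -0.001, -1.0] w1.003 g0.0 F [-1.1, 0.3, -0.4] q [-0.23, 0.21, -0.39, 0.0, -0.97, 0.33]
pred [255.9 191.4] 65.3 got [250.5 190.5  66.1] world [ 0.471  -0.2563  0.05  ]
pred [396.6 226.4] 18.2 got [228.5 195.5  17.2] world [0.5473 0.206  0.05  ]
pred [396. 172.] 14.1 got [394.5 172.5  14.4] world [ 0.6164 -0.2519  0.05  ]
```

Call:
drive_tool(
  increments=[
    [0,0,0,0.04,0,-1,0],
    [0,0,0,0.04,0,-1.9,0],
    [0,0,0,0.04,0,-2.3,0],
    [0,0,0,0.04,0,-2.31,0],
    [0,0,0,0.04,0,-2.31,0.5],
  ],
)

```text
time: 9.02
tcp_pos: [0.4211, -0.2621, 0.0384]
ee_rot: [-0.001, 0.742, -0.67, 0.001]
force: [0.8, -1.0, 0.6]
gripper_width: 0.818
grasp_force: 0.0
```

Call:
drive_tool(
  increments=[
    [0,0,0,0,0,0,1],
    [0,0,0,0,0,0,1],
    [0,0,0,0,0,0,1],
    [0,0,0,0,0,0,1],
    [0,0,0,0,0,0,1],
  ],
)

```text
time: 9.65
tcp_pos: [0.4211, -0.2626, 0.0383]
ee_rot: [-0.001, 0.742, -0.67, 0.002]
force: [-1.9, -2.4, 6.3]
gripper_width: 0.018
grasp_force: 65.2
```

Call:
drive_tool(
  increments=[
    [0,0,0,0,0,0,1],
    [0,0,0,0,0,0.5,1],
    [0,0,0,0,0,1.5,1],
    [0,0,0,0,0,2.5,1],
    [0,0,0,0,0,2.5,1],
  ],
)

```text
time: 10.28
tcp_pos: [0.4223, -0.2627, 0.1918]
ee_rot: [-0.002, 0.742, -0.67, 0.005]
force: [-0.5, -0.2, -2.5]
gripper_width: 0.013
grasp_force: 54.9
```

Run:
```python
from h import *
st(); c=wrist("w6"); t=cams.read_camera("side")
cv2.imwrite("pics/v6.png",np.hstack([cv2.resize(c["frame"],(400,250)),cv2.convertScaleAbs(t["frame"],alpha=1.3)[50:300,200:600]]))
```

```text
t10.28 [0.4223, -0.2627, 0.1918] yaw(toolY) -174.1 tilt z [0.011, -0.003, -1.0] w0.013 g54.9 F [-0.5, -0.2, -2.5] q [-0.23, 0.2, -0.37, 0.0, -1.0, 0.33]
```

View pics/v6.png

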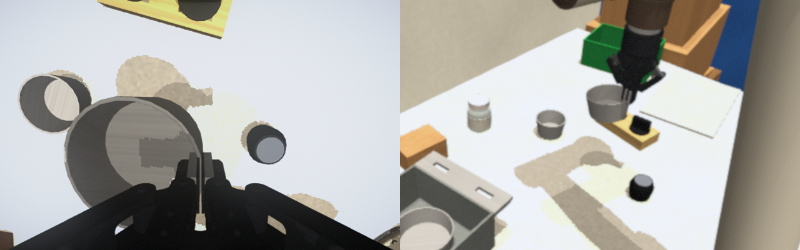

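Run:
```python
from h import *
t=cams.read_camera("top"); rim(t,.552,.21,.06,.055); rim(t,.552,.21,.057,.055); print(proj(t,[.552,.21,.055]))
p=proj(t,[.552,.21,.055]).astype(int)
f=t["frame"][p[1]-55:p[1]+55,p[0]-60:p[0]+80]; cv2.imwrite("pics/v7.png",cv2.resize(cv2.convertScaleAbs(f,alpha=1.7,beta=10),None,fx=5,fy=5,interpolation=cv2.INTER_CUBIC)); print(p)
```

```text
pred [226.7 193.5] 21.6 got [228.5 195.5  22.4] world [0.5466 0.2049 0.055 ]
pred [226.7 193.5] 20.5 got [231.5 192.5  20.3] world [0.555 0.197 0.055]
[226.72622797 193.52910498]
[226 193]
```

View pics/v7.png

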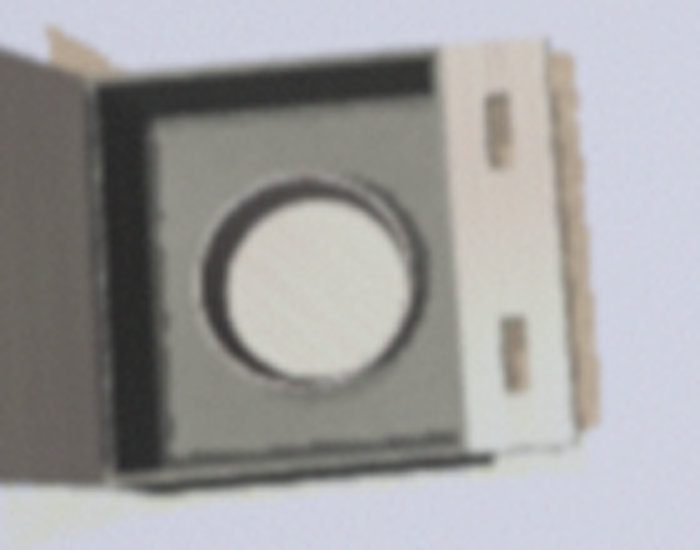

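```bash
cat >> h.py <<'E'
def ringfit(cs,x,y,radii,z,span=.012):
    "max of mean edge strength along projected rim circles, summed over cameras"
    a=np.linspace(0,2*np.pi,120,endpoint=False); best=[]
    G=[]
    for c in cs:
        g=cv2.GaussianBlur(cv2.cvtColor(c["frame"],cv2.COLOR_BGR2GRAY).astype(np.float32),(0,0),1.0)
        G.append(np.minimum(np.hypot(cv2.Sobel(g,5,1,0),cv2.Sobel(g,5,0,1)),120))
    for dx in np.arange(-span,span+1e-6,.001):
        for dy in np.arange(-span,span+1e-6,.001):
            s=0
            for c,g in zip(cs,G):
                for r in radii:
                    X=np.stack([x+dx+r*np.cos(a),y+dy+r*np.sin(a),0*a+z]); p=c["R"]@X+np.array(c["t"])[:,None]
                    u=(c["fx"]*p[0]/p[2]+c["cx"]).astype(np.float32);v=(c["fy"]*p[1]/p[2]+c["cy"]).astype(np.float32)
                    s+=cv2.remap(g,u[None],v[None],cv2.INTER_LINEAR).mean()
            best.append((s,x+dx,y+dy))
    best.sort(reverse=True); print(np.round(best[:3],4).tolist(),"mean of top20",np.mean(best[:20],0).round(4))
E
python3 - <<'E'
from h import *
t=cams.read_camera("top");s=cams.read_camera("side")
for c in (t,s): c["R"]=np.array(c["R"])
for cs in([t],[s],[t,s]): ringfit(cs,.55,.209,(.06,),.055)
print("tub2"); 
for cs in([t],[s]): ringfit(cs,.617,-.255,(.04,),.05)
E
```

```text
[[61.4131, 0.553, 0.209], [61.0656, 0.552, 0.209], [61.0311, 0.553, 0.21]] mean of top20 [60.733   0.5559  0.206 ]
[[95.0438, 0.548, 0.208], [93.7491, 0.549, 0.208], [93.6393, 0.548, 0.207]] mean of top20 [90.8909  0.548   0.2078]
[[149.7688, 0.549, 0.208], [148.9169, 0.548, 0.208], [148.6828, 0.549, 0.209]] mean of top20 [145.9078   0.5488   0.208 ]
tub2
[[95.3689, 0.617, -0.254], [95.114, 0.618, -0.254], [94.9721, 0.618, -0.255]] mean of top20 [92.7457  0.6173 -0.2542]
[[117.2807, 0.618, -0.256], [117.1756, 0.618, -0.255], [117.0035, 0.617, -0.255]] mean of top20 [116.0686   0.6181  -0.2558]
```

Call:
drive_tool(
  increments=[
    [0,0,0,0.15,0.9,0,1],
    [0,0,0,0.3,1.8,0,1],
    [0,0,0,0.45,2.7,0,1],
    [0,0,0,0.6,3.6,0,1],
    [0,0,0,0.7,4.4,0,1],
  ],
)

```text
time: 11.15
tcp_pos: [0.461, 0.0039, 0.1854]
ee_rot: [0.001, 0.742, -0.67, -0.001]
force: [0.5, -0.1, -1.4]
gripper_width: 0.016
grasp_force: 55.0
```

Call:
drive_tool(
  increments=[
    [0,0,0,0.15,0.9,0,1],
    [0,0,0,0.3,1.8,0,1],
    [0,0,0,0.45,2.7,0,1],
    [0,0,0,0.62,3.35,0,1],
    [0,0,0,0.62,3.35,0,1],
  ],
)

```text
time: 11.78
tcp_pos: [0.4988, 0.2054, 0.1846]
ee_rot: [0.002, 0.743, -0.669, -0.0]
force: [-0.2, -0.9, -1.7]
gripper_width: 0.011
grasp_force: 54.9
```

Call:
drive_tool(
  increments=[
    [0,0,0,0,0,0,1],
    [0,0,0,0,0,0,1],
  ],
)

```text
time: 12.02
tcp_pos: [0.4983, 0.202, 0.1863]
ee_rot: [0.001, 0.742, -0.671, -0.0]
force: [-0.6, 0.4, -1.5]
gripper_width: 0.009
grasp_force: 54.9
```

```bash
python3 -c "
from h import *
st()
s=cams.read_camera('side');s['R']=np.array(s['R']);p=manip.sense()['tcp_pos']
ringfit([s],p[0]+.049,p[1]+.005,(.05,),p[2]+.012)"
```

```text
t12.03 [0.4983, 0.202, 0.1863] yaw(toolY) -174.2 tilt z [-0.001, -0.001, -1.0] w0.009 g54.9 F [-0.6, 0.4, -1.5] q [0.69, 0.28, -0.27, -0.0, -1.02, -0.59]
[[55.627, 0.5355, 0.2061], [54.5823, 0.5355, 0.2071], [54.3501, 0.5355, 0.2051]] mean of top20 [51.9312  0.5363  0.2043]
```

```bash
python3 -c "
from h import *
s=cams.read_camera('side');p=proj(s,[.55,.2,.15]).astype(int);print(p)
f=s['frame'][p[1]-80:p[1]+90,p[0]-110:p[0]+110]
cv2.imwrite('pics/v8.png',cv2.resize(cv2.convertScaleAbs(f,alpha=1.4),None,fx=3,fy=3,interpolation=cv2.INTER_CUBIC))"
```

```text
[221 242]
```

View pics/v8.png

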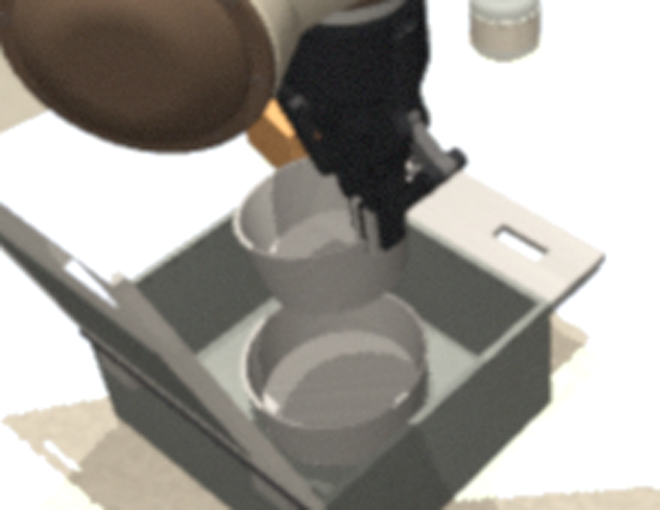

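Tub1 hangs level above tub0. Its rim spans about (235–415,160–310) in the crop and tub0 lies directly below. Lowering.

Call:
drive_tool(
  increments=[
    [0,0,0,0.03,0.02,-0.7,1],
    [0,0,0,0.03,0.02,-1.3,1],
    [0,0,0,0.03,0.02,-1.8,1],
    [0,0,0,0.03,0.02,-2.0,1],
    [0,0,0,0.03,0.02,-2.0,1],
  ],
)

```text
time: 12.75
tcp_pos: [0.5012, 0.2043, 0.0672]
ee_rot: [-0.0, 0.742, -0.67, 0.0]
force: [1.2, 0.3, -2.1]
gripper_width: 0.015
grasp_force: 55.1
```

Call:
drive_tool(
  increments=[
    [0,0,0,0,0,-0.1,1],
    [0,0,0,0,0,-0.1,1],
  ],
)

```text
time: 13.0
tcp_pos: [0.5005, 0.2044, 0.0622]
ee_rot: [-0.0, 0.742, -0.67, 0.0]
force: [-3.0, 0.0, 6.2]
gripper_width: 0.015
grasp_force: 57.9
```

Call:
drive_tool(
  increments=[
    [0,0,0,0,0,0,0.75],
    [0,0,0,0,0,0,0.75],
    [0,0,0,0,0,0.4,0.75],
    [0,0,0,0,0,1,0.7],
    [0,0,0,0,0,2,0.4],
  ],
)

```text
time: 13.62
tcp_pos: [0.4995, 0.2036, 0.1803]
ee_rot: [0.002, 0.742, -0.67, -0.001]
force: [0.4, 1.2, 0.0]
gripper_width: 0.497
grasp_force: 0.0
```

Call:
drive_tool(
  increments=[
    [0,0,0,0,0,1,0],
    [0,0,0,0,0,1,0],
    [0,0,0,0,0,1,0],
  ],
)

```text
time: 14.0
tcp_pos: [0.5002, 0.2042, 0.2406]
ee_rot: [0.0, 0.742, -0.67, -0.0]
force: [-0.3, -0.1, -0.2]
gripper_width: 1.001
grasp_force: 0.0
```

Run:
```python
from h import *
st();s=cams.read_camera("side");t=cams.read_camera("top")
for c in (t,s): c["R"]=np.array(c["R"])
w=wrist("w9")
for n,r,z in(("t0",.06,.055),("t1",.05,.067)):
    print(n);ringfit([s],.549,.208,(r,),z);ringfit([w],.549,.208,(r,),z)
print("tub2");ringfit([t],.617,-.255,(.04,),.05);ringfit([s],.617,-.255,(.04,),.05)
cv2.imwrite("pics/v9.png",np.hstack([cv2.resize(w["frame"],(480,300)),cv2.convertScaleAbs(s["frame"],alpha=1.3)[80:380,120:440]]))
```

```text
t14.00 [0.5002, 0.2042, 0.2406] yaw(toolY) -174.2 tilt z [-0.001, 0.0, -1.0] w1.001 g0.0 F [-0.3, -0.1, -0.2] q [0.69, 0.23, -0.19, -0.0, -1.15, -0.59]
t0
[[75.044, 0.547, 0.209], [74.7592, 0.548, 0.209], [74.6559, 0.548, 0.208]] mean of top20 [71.0232  0.5471  0.2082]
[[91.9726, 0.551, 0.21], [83.4013, 0.551, 0.211], [80.0188, 0.55, 0.21]] mean of top20 [74.2636  0.549   0.2097]
t1
[[71.0805, 0.542, 0.206], [70.4529, 0.542, 0.205], [70.3089, 0.543, 0.205]] mean of top20 [67.8828  0.5423  0.2054]
[[102.7087, 0.542, 0.206], [100.0334, 0.542, 0.205], [98.8711, 0.543, 0.206]] mean of top20 [90.7902  0.5424  0.2081]
tub2
[[95.0172, 0.617, -0.254], [94.7177, 0.618, -0.254], [94.618, 0.617, -0.255]] mean of top20 [92.3831  0.6173 -0.2542]
[[117.7288, 0.618, -0.256], [117.6954, 0.618, -0.255], [117.5943, 0.617, -0.255]] mean of top20 [116.6051   0.6181  -0.2555]
```

Call:
drive_tool(
  increments=[
    [0,0,0,0.15,-0.9,0,0],
    [0,0,0,0.3,-1.8,0,0],
    [0,0,0,0.45,-2.7,0,0],
    [0,0,0,0.6,-3.6,0,0],
    [0,0,0,0.7,-4.4,0,0],
  ],
)

```text
time: 14.78
tcp_pos: [0.5423, -0.0615, 0.2395]
ee_rot: [0.001, 0.742, -0.67, -0.001]
force: [1.3, 0.4, 0.4]
gripper_width: 0.999
grasp_force: 0.0
```

Call:
drive_tool(
  increments=[
    [0,0,0,0.15,-0.9,-0.3,0],
    [0,0,0,0.3,-1.8,-0.6,0],
    [0,0,0,0.45,-2.7,-0.9,0],
    [0,0,0,0.62,-3.32,-1.2,0],
    [0,0,0,0.62,-3.32,-1.2,0],
  ],
)

```text
time: 15.4
tcp_pos: [0.5783, -0.2609, 0.1646]
ee_rot: [0.002, 0.741, -0.672, -0.003]
force: [-0.5, -0.3, -0.0]
gripper_width: 0.998
grasp_force: 0.0
```

Call:
drive_tool(
  increments=[
    [0,0,0,0,0,0,0],
    [0,0,0,0,0,0,0],
  ],
)

```text
time: 15.65
tcp_pos: [0.58, -0.2578, 0.1694]
ee_rot: [-0.0, 0.743, -0.67, 0.0]
force: [-0.1, 0.1, -0.2]
gripper_width: 1.001
grasp_force: 0.0
```

Run:
```python
from h import *
st();w=wrist("w10");ringfit([w],.617,-.255,(.04,),.05)
t=cams.read_camera("side");t["R"]=np.array(t["R"]);ringfit([t],.544,.207,(.05,),.067)
```

```text
t15.65 [0.58, -0.2578, 0.1694] yaw(toolY) -174.1 tilt z [0.001, -0.0, -1.0] w1.001 g0.0 F [-0.1, 0.1, -0.2] q [-0.16, 0.45, -0.05, 0.0, -1.07, 0.27]
[[79.7606, 0.62, -0.258], [79.6801, 0.62, -0.259], [73.6316, 0.62, -0.26]] mean of top20 [69.7523  0.6201 -0.2602]
[[90.0239, 0.54, 0.205], [89.8557, 0.541, 0.205], [89.1762, 0.54, 0.206]] mean of top20 [86.6335  0.5404  0.2059]
```

Call:
drive_tool(
  increments=[
    [0,0,0,0,-0.04,-1,0],
    [0,0,0,0,-0.04,-1.8,0],
    [0,0,0,0,-0.04,-2.2,0],
    [0,0,0,0,-0.04,-2.2,0],
    [0,0,0,0,-0.04,-2.2,0.5],
  ],
)

```text
time: 16.38
tcp_pos: [0.5812, -0.2611, 0.0387]
ee_rot: [-0.001, 0.742, -0.67, 0.001]
force: [0.8, -0.7, -0.2]
gripper_width: 0.818
grasp_force: 0.0
```

Call:
drive_tool(
  increments=[
    [0,0,0,0,0,0,1],
    [0,0,0,0,0,0,1],
    [0,0,0,0,0,0,1],
    [0,0,0,0,0,0,1],
    [0,0,0,0,0,0,1],
  ],
)

```text
time: 17.0
tcp_pos: [0.5813, -0.2611, 0.0386]
ee_rot: [-0.001, 0.743, -0.67, 0.002]
force: [-0.9, 3.1, 5.8]
gripper_width: 0.024
grasp_force: 64.9
```

Call:
drive_tool(
  increments=[
    [0,0,0,0,0,0,1],
    [0,0,0,0,0,0.5,1],
    [0,0,0,0,0,1.5,1],
    [0,0,0,0,0,2.5,1],
    [0,0,0,0,0,2.5,1],
  ],
)

```text
time: 17.62
tcp_pos: [0.5828, -0.2622, 0.1935]
ee_rot: [-0.003, 0.742, -0.67, 0.006]
force: [0.2, -0.3, -0.2]
gripper_width: 0.02
grasp_force: 64.5
```

Run:
```python
from h import *
st();t=cams.read_camera("side");t["R"]=np.array(t["R"]);ringfit([t],.62,-.258,(.04,),.1+.09)
```

```text
t17.62 [0.5828, -0.2622, 0.1935] yaw(toolY) -174.1 tilt z [0.012, -0.004, -1.0] w0.020 g64.5 F [0.2, -0.3, -0.2] q [-0.17, 0.43, -0.02, 0.0, -1.11, 0.27]
[[79.844, 0.629, -0.27], [79.4755, 0.63, -0.27], [79.0165, 0.628, -0.27]] mean of top20 [78.0364  0.626  -0.2695]
```

Call:
drive_tool(
  increments=[
    [0,0,0,-0.15,0.9,0,1],
    [0,0,0,-0.3,1.8,0,1],
    [0,0,0,-0.45,2.7,0,1],
    [0,0,0,-0.6,3.6,0,1],
    [0,0,0,-0.7,4.4,0,1],
  ],
)

```text
time: 18.3
tcp_pos: [0.536, 0.0044, 0.1851]
ee_rot: [0.001, 0.742, -0.67, -0.001]
force: [0.4, 0.6, 0.1]
gripper_width: 0.017
grasp_force: 64.5
```

Call:
drive_tool(
  increments=[
    [0,0,0,-0.15,0.9,0,1],
    [0,0,0,-0.3,1.8,0,1],
    [0,0,0,-0.45,2.7,0,1],
    [0,0,0,-0.58,3.32,0,1],
    [0,0,0,-0.58,3.32,0,1],
  ],
)

```text
time: 18.92
tcp_pos: [0.5016, 0.2037, 0.185]
ee_rot: [0.002, 0.743, -0.669, -0.001]
force: [0.1, 0.0, -1.5]
gripper_width: 0.02
grasp_force: 64.5
```

Call:
drive_tool(
  increments=[
    [0,0,0,0,0,-0.5,1],
    [0,0,0,0,0,-0.5,1],
    [0,0,0,0,0,-0.5,1],
  ],
)

```text
time: 19.3
tcp_pos: [0.5034, 0.2013, 0.1571]
ee_rot: [0.0, 0.742, -0.671, 0.0]
force: [-0.1, 0.0, -0.3]
gripper_width: 0.021
grasp_force: 64.5
```

Run:
```python
from h import *
st();s=cams.read_camera("side");s["R"]=np.array(s["R"]);p=manip.sense()["tcp_pos"]
ringfit([s],.541,.205,(.05,),.067);ringfit([s],p[0]+.0385,p[1]+.004,(.04,),p[2]+.0115)
p=proj(s,[.55,.2,.12]).astype(int)
f=s['frame'][p[1]-80:p[1]+80,p[0]-100:p[0]+100]
cv2.imwrite('pics/v10.png',cv2.resize(cv2.convertScaleAbs(f,alpha=1.4),None,fx=3,fy=3,interpolation=cv2.INTER_CUBIC))
```

```text
t19.30 [0.5034, 0.2013, 0.1571] yaw(toolY) -174.2 tilt z [-0.0, -0.001, -1.0] w0.021 g64.5 F [-0.1, 0.0, -0.3] q [0.68, 0.31, -0.3, 0.0, -0.96, -0.58]
[[57.7158, 0.539, 0.207], [57.3129, 0.538, 0.207], [56.6399, 0.539, 0.206]] mean of top20 [54.8036  0.5393  0.2065]
[[44.8045, 0.5332, 0.2006], [44.7668, 0.5322, 0.2016], [44.7159, 0.5322, 0.2006]] mean of top20 [43.5151  0.5328  0.2004]
```

Call:
drive_tool(
  increments=[
    [0,0,0,0,0.03,-0.5,1],
    [0,0,0,0,0.03,-1,1],
    [0,0,0,0,0.03,-1.3,1],
    [0,0,0,0,0.03,-1.3,1],
  ],
)

```text
time: 19.85
tcp_pos: [0.5033, 0.2036, 0.0787]
ee_rot: [0.0, 0.742, -0.67, 0.0]
force: [-0.2, 0.3, -0.4]
gripper_width: 0.018
grasp_force: 64.5
```

Call:
drive_tool(
  increments=[
    [0,0,0,0,0,-0.1,1],
    [0,0,0,0,0,-0.1,1],
  ],
)

```text
time: 20.1
tcp_pos: [0.5037, 0.2041, 0.0738]
ee_rot: [-0.001, 0.742, -0.67, 0.0]
force: [-0.9, 0.4, 0.1]
gripper_width: 0.019
grasp_force: 65.1
```

Call:
drive_tool(
  increments=[
    [0,0,0,0,0,-0.05,1],
    [0,0,0,0,0,-0.05,0.75],
    [0,0,0,0,0,-0.05,0.75],
    [0,0,0,0,0,0.5,0.75],
    [0,0,0,0,0,1.5,0.7],
  ],
)

```text
time: 20.72
tcp_pos: [0.5018, 0.2029, 0.1617]
ee_rot: [0.003, 0.742, -0.67, -0.001]
force: [1.7, 0.9, 0.5]
gripper_width: 0.301
grasp_force: 0.0
```

Call:
drive_tool(
  increments=[
    [0,0,0,0,0,1.5,0.6],
    [0,0,0,0,0,1.5,0.6],
    [0,0,0,0,0,1.5,0.6],
  ],
)

```text
time: 21.1
tcp_pos: [0.5042, 0.2045, 0.2558]
ee_rot: [-0.003, 0.742, -0.67, 0.001]
force: [0.3, -0.6, -0.5]
gripper_width: 0.402
grasp_force: 0.0
```

Run:
```python
from h import *
st();s=cams.read_camera("side")
s["R"]=np.array(s["R"])
w=wrist("w11")
for n,r,z in(("t0",.06,.055),("t1",.05,.067),("t2",.04,.079)):
    print(n);ringfit([s],.544,.206,(r,),z);ringfit([w],.544,.206,(r,),z)
cv2.imwrite("pics/v11.png",np.hstack([cv2.resize(w["frame"],(480,300)),cv2.convertScaleAbs(s["frame"],alpha=1.3)[80:380,120:440]]))
```

```text
t21.10 [0.5042, 0.2045, 0.2558] yaw(toolY) -174.2 tilt z [0.005, 0.004, -1.0] w0.402 g0.0 F [0.3, -0.6, -0.5] q [0.68, 0.23, -0.16, 0.0, -1.18, -0.58]
t0
[[76.9841, 0.548, 0.208], [76.7451, 0.547, 0.208], [76.5197, 0.547, 0.209]] mean of top20 [72.9416  0.5473  0.208 ]
[[90.2052, 0.551, 0.21], [84.3375, 0.55, 0.21], [80.48, 0.551, 0.211]] mean of top20 [75.4143  0.5488  0.2094]
t1
[[63.3877, 0.543, 0.204], [62.9238, 0.542, 0.204], [62.8598, 0.542, 0.205]] mean of top20 [61.822   0.546   0.2045]
[[103.7072, 0.542, 0.205], [102.247, 0.542, 0.206], [99.8622, 0.543, 0.206]] mean of top20 [91.0046  0.5433  0.2079]
t2
[[64.0006, 0.534, 0.202], [63.3823, 0.535, 0.202], [62.9084, 0.535, 0.201]] mean of top20 [60.8217  0.5344  0.2017]
[[94.6767, 0.536, 0.203], [93.7251, 0.532, 0.207], [93.3505, 0.537, 0.203]] mean of top20 [90.6047  0.5342  0.2046]
```

View pics/v11.png

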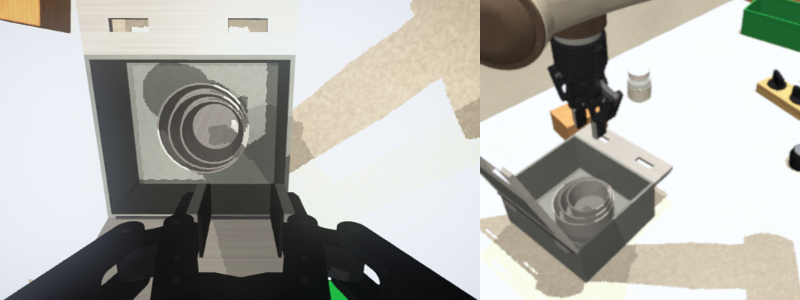

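All three tubs are nested and level in the case (wrist view (205,128), side view (585,205)). Moving behind the lid with shut fingers.

Call:
drive_tool(
  increments=[
    [0,0,0,0,0,0.9,1],
    [0,0,0,0,0,1.8,1],
    [0,0,0,0,0,2.6,1],
    [0,0,0,0,0,3.1,1],
    [0,0,0,0,0,3.1,1],
  ],
)

```text
time: 21.82
tcp_pos: [0.5036, 0.2042, 0.4395]
ee_rot: [-0.001, 0.742, -0.67, 0.0]
force: [0.1, 0.5, -0.9]
gripper_width: 0.003
grasp_force: 0.0
```

Call:
drive_tool(
  increments=[
    [0,0,0,0.1,0.9,0,1],
    [0,0,0,0.2,1.8,0,1],
    [0,0,0,0.3,2.7,0,1],
    [0,0,0,0.45,3.7,0,1],
    [0,0,0,0.45,3.7,0,1],
  ],
)

```text
time: 22.45
tcp_pos: [0.5296, 0.4304, 0.4302]
ee_rot: [0.006, 0.743, -0.669, -0.001]
force: [0.5, 0.5, -0.1]
gripper_width: -0.001
grasp_force: 0.0
```

Run:
```python
from h import *
st();s=cams.read_camera("side");w=wrist("w12")
cv2.imwrite("pics/v12.png",np.hstack([cv2.resize(w["frame"],(400,250)),cv2.resize(cv2.convertScaleAbs(s["frame"],alpha=1.3),(400,250))]))
for x in(-.11,.11):
  for th in(1.7,1.8,1.9):
    c=np.array([.553,.213,0]);X=c+np.array([.9945,.104,0])*x+np.array([-.104,.9945,0])*(.095-.246*np.cos(th));X[2]=.1+.246*np.sin(th);print(x,th,X.round(3),proj(w,X).round(0),proj(s,X).round(0))
```

```text
t22.45 [0.5296, 0.4304, 0.4302] yaw(toolY) -174.0 tilt z [-0.009, -0.008, -1.0] w-0.001 g0.0 F [0.5, 0.5, -0.1] q [0.92, 0.46, 0.6, -0.0, -1.73, -0.81]
-0.11 1.7 [0.43  0.328 0.344] [498.  64.] [179. 232.]
-0.11 1.8 [0.428 0.352 0.34 ] [490. 105.] [164. 245.]
-0.11 1.9 [0.425 0.375 0.333] [481. 141.] [148. 261.]
0.11 1.7 [0.649 0.35  0.344] [135.  64.] [ 80. 166.]
0.11 1.8 [0.647 0.375 0.34 ] [143. 105.] [ 65. 176.]
0.11 1.9 [0.644 0.398 0.333] [153. 142.] [ 50. 187.]
```

View pics/v12.png

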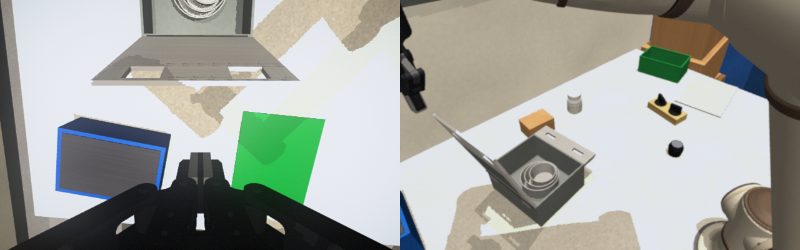

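The lid's free edge appears at half-scale (92–300,80), angle about 1.86, and the tool is behind it. Descending and pushing it over.

Call:
drive_tool(
  increments=[
    [0,0,0,0,0,-0.8,1],
    [0,0,0,0,0,-1.6,1],
    [0,0,0,0,0,-2.2,1],
    [0,0,0,0,0,-2.2,1],
    [0,0,0,0.04,-0.3,-2.2,1],
  ],
)

```text
time: 23.18
tcp_pos: [0.5331, 0.4075, 0.3089]
ee_rot: [-0.001, 0.742, -0.67, 0.001]
force: [0.5, -0.5, 0.4]
gripper_width: -0.002
grasp_force: 0.0
```

Call:
drive_tool(
  increments=[
    [0,0,0,0.03,-0.25,0,1],
    [0,0,0,0.06,-0.5,0,1],
    [0,0,0,0.08,-0.75,0,1],
    [0,0,0,0.1,-1,0,1],
    [0,0,0,0.13,-1.25,0,1],
  ],
)

```text
time: 23.8
tcp_pos: [0.5402, 0.3316, 0.3071]
ee_rot: [0.0, 0.742, -0.67, 0.0]
force: [-1.5, 0.4, 3.2]
gripper_width: 0.003
grasp_force: 0.7
```

Call:
drive_tool(
  increments=[
    [0,0,0,0.03,-0.25,0,1],
    [0,0,0,0.06,-0.5,0,1],
    [0,0,0,0.08,-0.75,0,1],
    [0,0,0,0.1,-1,0,1],
    [0,0,0,0.13,-1.25,0,1],
  ],
)

```text
time: 24.42
tcp_pos: [0.5481, 0.2567, 0.3069]
ee_rot: [0.0, 0.742, -0.67, 0.0]
force: [0.1, -0.1, -0.9]
gripper_width: -0.001
grasp_force: 0.1
```

Run:
```python
from h import *
st()
```

```text
t24.43 [0.5481, 0.2567, 0.3069] yaw(toolY) -174.2 tilt z [-0.0, -0.0, -1.0] w-0.001 g0.1 F [0.1, -0.1, -0.9] q [0.71, 0.31, 0.09, 0.0, -1.35, -0.6]
```

Call:
drive_tool(
  increments=[
    [0,0,0,0,0.1,0.9,1],
    [0,0,0,0,0.1,1.8,1],
    [0,0,0,0,0.1,2,1],
    [0,0,0,0,0.1,2,1],
    [0,0,0,0,0.1,2,1],
  ],
)

```text
time: 25.05
tcp_pos: [0.5476, 0.2635, 0.4247]
ee_rot: [0.002, 0.742, -0.67, -0.001]
force: [-0.6, -0.2, -1.6]
gripper_width: -0.003
grasp_force: 0.0
```

Call:
drive_tool(
  increments=[
    [0,0,0,0,0,0,1],
    [0,0,0,0,0,0,1],
    [0,0,0,0,0,0,1],
    [0,0,0,0,0,0,1],
    [0,0,0,0,0,0,1],
  ],
)

```text
time: 25.68
tcp_pos: [0.548, 0.2638, 0.4269]
ee_rot: [-0.0, 0.742, -0.67, 0.0]
force: [-0.5, 0.1, 0.4]
gripper_width: 0.0
grasp_force: 0.0
```

Call:
drive_tool(
  increments=[
    [0,0,0,-0.1,-0.9,0,0.5],
    [0,0,0,-0.2,-1.8,0,0.2],
    [0,0,0,-0.3,-2.7,0,0],
    [0,0,0,-0.4,-3.6,0,0],
    [0,0,0,-0.6,-4.5,0,0],
  ],
)

```text
time: 26.3
tcp_pos: [0.5116, -0.0079, 0.4269]
ee_rot: [-0.0, 0.742, -0.67, 0.0]
force: [0.6, -0.4, 1.1]
gripper_width: 1.0
grasp_force: 0.0
```

Call:
drive_tool(
  increments=[
    [0,0,0,-0.1,-0.9,-0.5,0],
    [0,0,0,-0.2,-1.8,-1,0],
    [0,0,0,-0.3,-2.7,-1.5,0],
    [0,0,0,-0.4,-3.6,-2,0],
    [0,0,0,-0.6,-4.5,-2,0],
  ],
)

```text
time: 26.92
tcp_pos: [0.4745, -0.2773, 0.3041]
ee_rot: [0.001, 0.742, -0.67, -0.003]
force: [0.6, -0.1, 0.6]
gripper_width: 1.0
grasp_force: 0.0
```

Call:
drive_tool(
  increments=[
    [0,0,0,0,-0.9,-0.7,0],
    [0,0,0,0,-1.2,-1.2,0],
    [0,0,0,0,-1.2,-1.2,0],
    [0,0,0,0,-1.2,-1.2,0],
    [0,0,0,0,-1.2,-1.2,0],
  ],
)

```text
time: 27.55
tcp_pos: [0.477, -0.3477, 0.2369]
ee_rot: [-0.0, 0.743, -0.67, 0.002]
force: [-0.9, 0.3, -0.7]
gripper_width: 1.003
grasp_force: 0.0
```

Run:
```python
from h import *
st();s=cams.read_camera("side");t=cams.read_camera("top");w=wrist("w13")
for n,X in(("hi",[.516,-.418,.065]),("lo",[.437,-.406,.065])):print(n,proj(w,X).round(0))
cv2.imwrite("pics/side13.png",s["frame"]);cv2.imwrite("pics/top13.png",t["frame"])
a=cv2.resize(cv2.convertScaleAbs(w["frame"][:250],alpha=2,beta=30),(720,281))
b=cv2.resize(cv2.convertScaleAbs(s["frame"][120:380,80:440],alpha=1.3),(360,260));c=cv2.resize(cv2.convertScaleAbs(t["frame"][120:250,180:360],alpha=1.7,beta=10),(360,260))
cv2.imwrite("pics/v13.png",np.vstack([a,np.hstack([b,c])]))
```

```text
t27.55 [0.477, -0.3477, 0.2369] yaw(toolY) -174.1 tilt z [0.003, -0.002, -1.0] w1.003 g0.0 F [-0.9, 0.3, -0.7] q [-0.36, 0.32, -0.07, 0.0, -1.17, 0.46]
hi [282.  92.]
lo [374. 117.]
```

View pics/v13.png

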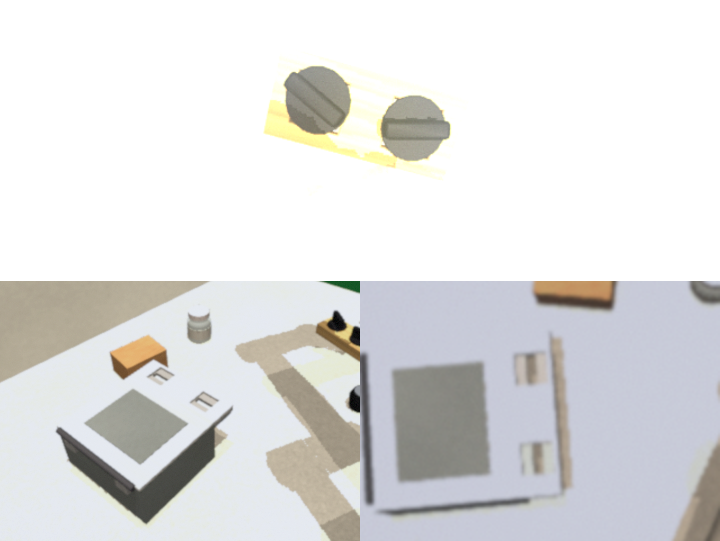

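The lid is shut and both slots show in its windows. In the wrist crop (×1.125), the left (+x) stud's wing runs from (290,80) to (341,121) and the right stud's from (386,129) to (449,129). Flange centres are (318,99) and (413,128).

Run:
```python
from h import *
c=load("w13"); k=1.125
for n,a,b,f in(("hi",(290,80),(341,121),(318,99)),("lo",(386,129),(449,129),(413,128))):
    A=unproj(c,a[0]/k,a[1]/k,.063);B=unproj(c,b[0]/k,b[1]/k,.063);F=unproj(c,f[0]/k,f[1]/k,.035)
    print(n,"wing mid",((A+B)/2).round(4),"len",np.linalg.norm(A-B).round(3),"ang %.1f"%np.degrees(np.arctan2(*(A-B)[[1,0]])),"flange",F.round(4))
# refine by segmentation: dark pixels (flange+wing)
g=cv2.cvtColor(cv2.imread("pics/w13.png"),cv2.COLOR_BGR2GRAY)
m=cv2.inRange(g[30:160,200:440],0,75);n,l,s,ct=cv2.connectedComponentsWithStats(m)
for i in range(1,n):
    if s[i,4]>500: print("blob",s[i],ct[i]+[200,30],unproj(c,*(ct[i]+[200,30]),.037).round(4))
# wing edges: print gray stats
print(np.percentile(g[80:125,330:405],[1,5,20,50]))
```

```text
hi wing mid [ 0.5177 -0.42    0.063 ] len 0.047 ang -32.3 flange [ 0.5191 -0.4218  0.035 ]
lo wing mid [ 0.4391 -0.4075  0.063 ] len 0.048 ang 5.9 flange [ 0.439 -0.407  0.035]
blob [  52   29   60   60 2810] [281.50071174  88.39644128] [ 0.5199 -0.4213  0.037 ]
blob [ 138   55   62   58 2648] [367.41918429 113.5407855 ] [ 0.439  -0.4073  0.037 ]
[45. 49. 60. 68.]
```

Call:
drive_tool(
  increments=[
    [0,0,1.7,-0.2,-0.3,0,0.3],
    [0,0,3.4,-0.4,-0.6,-0.3,0.3],
    [0,0,5.1,-0.63,-0.99,-0.5,0.3],
    [0,0,6.8,-0.63,-0.99,-0.5,0.3],
    [0,0,7.5,-0.63,-0.99,-0.5,0.3],
  ],
  squeeze=60,
)

```text
time: 28.32
tcp_pos: [0.4382, -0.4077, 0.2053]
ee_rot: [0.0, 0.943, -0.334, 0.0]
force: [-0.1, -0.1, -0.2]
gripper_width: 0.697
grasp_force: 0.0
```

Call:
drive_tool(
  increments=[
    [0,0,1.7,0,0,-0.3,0.3],
    [0,0,3.4,0,0,-0.6,0.3],
    [0,0,5.1,0,0,-1,0.3],
    [0,0,6.8,0,0,-1.4,0.3],
    [0,0,7.5,0,0,-1.4,0.3],
  ],
)

```text
time: 28.95
tcp_pos: [0.4375, -0.4065, 0.1192]
ee_rot: [-0.001, 0.999, 0.053, -0.001]
force: [-0.1, -0.1, 0.5]
gripper_width: 0.702
grasp_force: 0.0
```

Call:
drive_tool(
  increments=[
    [0,0,0,0,0,0,0.3],
    [0,0,0,0,0,0,0.3],
    [0,0,0,0,0,0,0.3],
  ],
)

```text
time: 29.32
tcp_pos: [0.4385, -0.4076, 0.1215]
ee_rot: [0.0, 0.999, 0.051, 0.0]
force: [-0.9, -0.2, -0.0]
gripper_width: 0.7
grasp_force: 0.0
```

```bash
python3 -c "
from h import *
st()"
```

```text
t29.32 [0.4385, -0.4076, 0.1215] yaw(toolY) -84.2 tilt z [0.001, -0.001, -1.0] w0.700 g0.0 F [-0.9, -0.2, -0.0] q [-0.48, 0.44, -0.21, 0.0, -0.93, 2.15]
```

Well lined up. Descend 0.0815 m (1.36 units) to z≈0.040, grip, and lift.

Call:
drive_tool(
  increments=[
    [0,0,0,0,0,-0.6,0.3],
    [0,0,0,0,0,-1.2,0.3],
    [0,0,0,0,0,-1.36,0.3],
    [0,0,0,0,0,-1.36,0.3],
    [0,0,0,0,0,-1.36,0.3],
  ],
)

```text
time: 29.95
tcp_pos: [0.4393, -0.4083, 0.0409]
ee_rot: [0.001, 0.999, 0.051, 0.001]
force: [0.5, -0.2, 0.1]
gripper_width: 0.697
grasp_force: 0.0
```

Call:
drive_tool(
  increments=[
    [0,0,0,0,0,0,1],
    [0,0,0,0,0,0,1],
    [0,0,0,0,0,0,1],
    [0,0,0,0,0,0,1],
    [0,0,0,0,0,0,1],
  ],
)

```text
time: 30.58
tcp_pos: [0.4386, -0.4078, 0.0401]
ee_rot: [0.0, 0.999, 0.051, 0.0]
force: [-0.6, 1.3, 5.4]
gripper_width: 0.147
grasp_force: 60.5
```

Call:
drive_tool(
  increments=[
    [0,0,0,0,0,0.3,1],
    [0,0,0,0,0,1,1],
    [0,0,0,0,0,1.8,1],
    [0,0,0,0,0,2.4,1],
    [0,0,0,0,0,2.4,1],
  ],
)

```text
time: 31.2
tcp_pos: [0.4396, -0.4084, 0.1863]
ee_rot: [0.002, 0.999, 0.051, 0.003]
force: [0.4, -0.9, -1.2]
gripper_width: 0.151
grasp_force: 59.9
```

Run:
```python
from h import *
st();t=cv2.imread("pics/top13.png")
# slots as seen in the lid windows: numeric read of crop
cv2.imwrite("pics/v14.png",cv2.resize(cv2.convertScaleAbs(t[150:220,250:290],alpha=1.7,beta=10),None,fx=8,fy=8,interpolation=cv2.INTER_CUBIC))
s=cams.read_camera("side")
```

```text
t31.20 [0.4396, -0.4084, 0.1863] yaw(toolY) -84.2 tilt z [0.006, -0.003, -1.0] w0.151 g59.9 F [0.4, -0.9, -1.2] q [-0.48, 0.37, -0.13, 0.0, -1.06, 2.15]
```

Call:
drive_tool(
  increments=[
    [0,0,0,0,0.9,0.4,1],
    [0,0,0,0,1.8,0.8,1],
    [0,0,0,0,2.7,1,1],
    [0,0,0,0,3.6,1,1],
    [0,0,0,0,4.5,1,1],
  ],
)

```text
time: 31.88
tcp_pos: [0.437, -0.1358, 0.2414]
ee_rot: [-0.0, 0.999, 0.05, -0.002]
force: [0.2, 0.7, -2.0]
gripper_width: 0.155
grasp_force: 59.8
```

Call:
drive_tool(
  increments=[
    [0,0,0,0,0.9,0,1],
    [0,0,0,0,1.8,0,1],
    [0,0,0,0,2.7,0,1],
    [0,0,0,0,3.7,0,1],
    [0,0,0,0,3.7,0,1],
  ],
)

```text
time: 32.5
tcp_pos: [0.4373, 0.0874, 0.2413]
ee_rot: [0.0, 0.999, 0.054, -0.002]
force: [0.5, -0.0, -1.1]
gripper_width: 0.149
grasp_force: 59.8
```

Call:
drive_tool(
  increments=[
    [0,0,0,0,0,0,1],
    [0,0,0,0,0,0,1],
    [0,0,0,0,0,0,1],
  ],
)

```text
time: 32.88
tcp_pos: [0.4382, 0.0833, 0.2431]
ee_rot: [0.0, 0.999, 0.05, -0.0]
force: [0.5, -0.3, -1.1]
gripper_width: 0.148
grasp_force: 59.8
```

Run:
```python
from h import *
st();w=wrist("w15")
pa=proj(w,[.507,.0875,.1]);pb=proj(w,[.6262,.0995,.1]);print(pa,pb)
f=cv2.convertScaleAbs(w["frame"],alpha=1.0)
def crop(p):
    p=p.astype(int);x0,y0=max(p[0]-50,0),max(p[1]-50,0);print("org",x0,y0);return cv2.resize(w["frame"][y0:y0+100,x0:x0+100],(400,400),interpolation=cv2.INTER_CUBIC)
cv2.imwrite("pics/v15.png",np.hstack([crop(pa),crop(pb)]))
```

```text
t32.88 [0.4382, 0.0833, 0.2431] yaw(toolY) -84.3 tilt z [-0.0, -0.0, -1.0] w0.148 g59.8 F [0.5, -0.3, -1.1] q [0.55, 0.07, -0.38, -0.0, -1.12, 1.12]
[323.03226525  96.88445806] [323.29593353 -88.2074876 ]
org 273 46
org 273 0
```

View pics/v15.png

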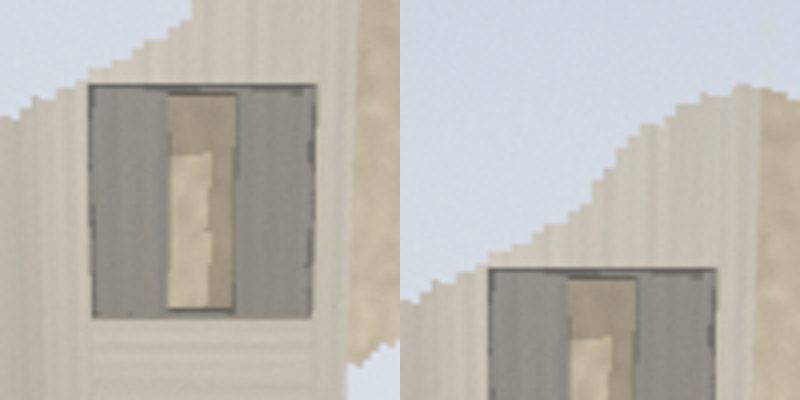

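Slot a is centred at full pixel (323.4,96.2), within 1 px of the prediction (0.507, 0.0875). Moving above it and lowering.

Call:
drive_tool(
  increments=[
    [0,0,0,0.6,0.04,0,1],
    [0,0,0,1.13,0.07,-0.4,1],
    [0,0,0,1.13,0.07,-1,1],
    [0,0,0,1.13,0.07,-1.6,1],
    [0,0,0,1.13,0.07,-1.6,1],
  ],
)

```text
time: 33.55
tcp_pos: [0.5045, 0.0872, 0.1449]
ee_rot: [0.001, 0.999, 0.05, -0.003]
force: [0.4, -0.8, -0.2]
gripper_width: 0.152
grasp_force: 59.7
```

Call:
drive_tool(
  increments=[
    [0,0,0,0,0,0,1],
    [0,0,0,0,0,0,1],
    [0,0,0,0,0,0,1],
  ],
)

```text
time: 33.92
tcp_pos: [0.5066, 0.0889, 0.1486]
ee_rot: [-0.001, 0.999, 0.051, 0.001]
force: [1.0, -0.4, -0.0]
gripper_width: 0.147
grasp_force: 59.8
```

Call:
drive_tool(
  increments=[
    [0,0,0,0,0,-0.1,1],
    [0,0,0,0,0,-0.2,1],
    [0,0,0,0,0,-0.25,1],
    [0,0,0,0,0,-0.25,1],
  ],
)

```text
time: 34.42
tcp_pos: [0.5058, 0.0885, 0.1318]
ee_rot: [0.0, 0.999, 0.051, -0.0]
force: [-0.7, -0.3, 0.0]
gripper_width: 0.155
grasp_force: 59.8
```

```bash
python3 -c "
from h import *
st()"
```

```text
t34.42 [0.5058, 0.0885, 0.1318] yaw(toolY) -84.2 tilt z [-0.001, -0.001, -1.0] w0.155 g59.8 F [-0.7, -0.3, 0.0] q [0.49, 0.3, -0.4, 0.0, -0.87, 1.18]
```

Call:
drive_tool(
  increments=[
    [0,0,0,0,0,-0.1,1],
    [0,0,0,0,0,-0.2,1],
    [0,0,0,0,0,-0.25,1],
    [0,0,0,0,0,-0.25,1],
  ],
)

```text
time: 34.92
tcp_pos: [0.5061, 0.0886, 0.1172]
ee_rot: [0.0, 0.999, 0.051, 0.0]
force: [0.3, -0.1, -0.9]
gripper_width: 0.148
grasp_force: 59.8
```

Call:
drive_tool(
  increments=[
    [0,0,0,0,0,-0.03,1],
    [0,0,0,0,0,-0.05,1],
    [0,0,0,0,0,-0.05,1],
  ],
)

```text
time: 35.3
tcp_pos: [0.5062, 0.0887, 0.117]
ee_rot: [0.0, 0.999, 0.051, 0.001]
force: [-6.4, 0.4, 15.3]
gripper_width: 0.15
grasp_force: 62.3
```

Home on the ledge (15 N). Relax slightly and turn −90°.

Call:
drive_tool(
  increments=[
    [0,0,0,0,0,0.04,1],
    [0,0,-1.5,0,0,0.04,1],
    [0,0,-3,0,0,0.04,1],
    [0,0,-4.5,0,0,0.04,1],
    [0,0,-6,0,0,0.04,1],
  ],
)

```text
time: 35.92
tcp_pos: [0.5068, 0.0887, 0.117]
ee_rot: [-0.0, 0.965, -0.263, 0.001]
force: [0.9, 0.1, 1.3]
gripper_width: 0.152
grasp_force: 60.2
```

Call:
drive_tool(
  increments=[
    [0,0,-1.5,0,0,0,1],
    [0,0,-3,0,0,0,1],
    [0,0,-4.5,0,0,0,1],
    [0,0,-6,0,0,0,1],
    [0,0,-7.5,0,0,0,1],
  ],
)

```text
time: 36.55
tcp_pos: [0.5068, 0.0887, 0.1171]
ee_rot: [-0.001, 0.791, -0.612, 0.001]
force: [-0.3, -1.4, 2.8]
gripper_width: 0.146
grasp_force: 60.2
```

Call:
drive_tool(
  increments=[
    [0,0,-1.5,0,0,0,1],
    [0,0,-1.5,0,0,0,1],
    [0,0,-1.5,0,0,0,1],
  ],
)

```text
time: 36.92
tcp_pos: [0.5067, 0.0887, 0.117]
ee_rot: [-0.001, 0.743, -0.669, 0.0]
force: [0.6, -1.8, 3.5]
gripper_width: 0.153
grasp_force: 60.2
```

```bash
python3 -c "
from h import *
st()"
```

```text
t36.92 [0.5067, 0.0887, 0.117] yaw(toolY) -174.0 tilt z [0.001, 0.0, -1.0] w0.153 g60.2 F [0.6, -1.8, 3.5] q [0.49, 0.32, -0.42, 0.0, -0.83, -0.39]
```

Call:
drive_tool(
  increments=[
    [0,0,0,0,0,0,0.5],
    [0,0,0,0,0,0,0.4],
    [0,0,0,0,0,0,0.4],
    [0,0,0,0,0,0.8,0.3],
    [0,0,0,0,0,1.8,0.3],
  ],
)

```text
time: 37.55
tcp_pos: [0.5051, 0.0882, 0.2246]
ee_rot: [0.002, 0.742, -0.67, -0.001]
force: [1.1, -0.1, 0.1]
gripper_width: 0.701
grasp_force: 0.0
```

Call:
drive_tool(
  increments=[
    [0,0,1,0.1,-0.9,0.5,0.3],
    [0,0,2,0.1,-1.8,0.5,0.3],
    [0,0,3,0.1,-2.7,0.5,0.3],
    [0,0,4,0.1,-3.6,0.5,0.3],
    [0,0,5,0.1,-4.5,0.5,0.3],
  ],
)

```text
time: 38.17
tcp_pos: [0.5117, -0.183, 0.2547]
ee_rot: [-0.0, 0.891, -0.454, -0.0]
force: [1.3, -0.5, 0.0]
gripper_width: 0.7
grasp_force: 0.0
```

Call:
drive_tool(
  increments=[
    [0,0,1,0,-0.9,-0.4,0.3],
    [0,0,2,0.1,-1.8,-0.8,0.3],
    [0,0,3,0.11,-2.7,-1.2,0.3],
    [0,0,3.62,0.11,-3.9,-1.6,0.3],
    [0,0,3.62,0.11,-4,-1.8,0.3],
  ],
)

```text
time: 38.8
tcp_pos: [0.5176, -0.4241, 0.1446]
ee_rot: [-0.0, 0.96, -0.281, -0.001]
force: [0.3, 0.1, 0.5]
gripper_width: 0.698
grasp_force: 0.0
```

Call:
drive_tool(
  increments=[
    [0,0,0,0,0,0,0.3],
    [0,0,0,0,0,0,0.3],
    [0,0,0,0,0,0,0.3],
  ],
)

```text
time: 39.17
tcp_pos: [0.5195, -0.4203, 0.1482]
ee_rot: [0.0, 0.96, -0.279, 0.001]
force: [-0.6, 0.1, 0.5]
gripper_width: 0.697
grasp_force: 0.0
```

Run:
```python
from h import *
st();s=cams.read_camera("side");o=cv2.imread("pics/side13.png")
# stud a reference: side view change near slot a; wing outline direction by PCA of dark pixels
p=proj(s,[.507,.088,.12]).astype(int);g=cv2.cvtColor(s["frame"][p[1]-30:p[1]+20,p[0]-30:p[0]+30],cv2.COLOR_BGR2GRAY)
ys,xs=np.where(g<60);print(len(xs),xs.mean()+p[0]-30,ys.mean()+p[1]-30,p)
for X in([.507,.088,.142],[.502,.113,.142],[.5096,.063,.142]):print(proj(s,X).round(1))
t=cams.read_camera("top");p=proj(t,[.507,.088,.12]).astype(int);g=cv2.cvtColor(t["frame"][p[1]-14:p[1]+14,p[0]-14:p[0]+14],cv2.COLOR_BGR2GRAY)
print(g[::2,::1])
```

```text
t39.17 [0.5195, -0.4203, 0.1482] yaw(toolY) -122.3 tilt z [0.002, -0.001, -1.0] w0.697 g0.0 F [-0.6, 0.1, 0.5] q [-0.44, 0.52, 0.01, 0.0, -1.06, 1.44]
472 284.98093220338984 236.74788135593218 [283 235]
[283.2 227. ]
[275.3 234.7]
[291.6 220.1]
[[116 116 116 116 116 116 116 116 116 116 116 116 116 116 116 116 115 116
  117 116 116 116 116 116 105  85  74  81]
 [116 116 115 115 115 116 116 116 116 116 116 116 116 116 117 115 116 116
  116 115 116 116 116 114 105  84  71  75]
 [116 115 116 115 116 116 116 115 116 116 116 115 114 111 110 108 109 110
  112 114 115 116 116 116 110  91  73  75]
 [115 116 116 116 116 116 116 115 113 110 101  88  75  65  59  54  56  60
   66  77  89 100 108 114 113  97  75  76]
 [116 115 116 115 116 115 109  96  79  63  46  36  29  27  28  27  29  28
   30  31  35  43  58  84 104 100  77  75]
 [116 116 116 115 116 112  99  66  38  28  26  27  29  27  27  26  28  27
   27  26  28  27  28  43  68  80  74  75]
 [115 116 115 114 107  89  65  39  26  24  23  24  24  24  23  22  22  23
   23  23  23  24  23  23  29  45  62  76]
 [116 116 116 108  83  51  30  27  26  26  27  27  26  27  27  28  29  28
   28  30  28  28  28  25  22  33  53  69]
 [116 115 115 111  91  56  32  29  29  29  28  28  28  26  28  26  26  26
   25  26  25  24  25  23  23  35  52  65]
 [115 115 116 115 109  85  51  28  21  22  22  22  22  21  23  22  25  23
   24  26  25  25  25  25  32  52  68  69]
 [115 116 116 117 115 104  77  47  31  27  28  28  28  29  29  29  29  31
   29  29  30  29  29  35  57  88  93  76]
 [116 116 116 115 116 115 107  88  57  35  29  28  29  29  29  29  30  29
   29  30  28  33  44  66  92 108 103  82]
 [116 115 115 115 116 117 116 111  99  85  68  50  42  37  33  31  32  32
   35  42  52  68  91 107 115 116 104  82]
 [115 116 115 116 116 116 116 116 115 114 111 104  98  94  90  89  89  90
   93  98 106 112 115 117 116 115 105  86]]
```

The top image shows the stud's wing lying along y, across the slot. Now the second stud.

Call:
drive_tool(
  increments=[
    [0,0,0,0,0,-0.8,0.3],
    [0,0,0,0,0,-1.5,0.3],
    [0,0,0,0,0,-1.8,0.3],
    [0,0,0,0,0,-1.8,0.3],
    [0,0,0,0,0,-1.8,0.3],
  ],
)

```text
time: 39.9
tcp_pos: [0.5201, -0.4221, 0.0408]
ee_rot: [0.001, 0.96, -0.279, 0.002]
force: [-0.3, 0.2, 0.4]
gripper_width: 0.701
grasp_force: 0.0
```

Call:
drive_tool(
  increments=[
    [0,0,0,0,0,0,1],
    [0,0,0,0,0,0,1],
    [0,0,0,0,0,0,1],
    [0,0,0,0,0,0,1],
    [0,0,0,0,0,0,1],
  ],
)

```text
time: 40.52
tcp_pos: [0.5192, -0.4214, 0.0397]
ee_rot: [0.0, 0.96, -0.279, 0.001]
force: [-0.2, 2.0, 5.0]
gripper_width: 0.151
grasp_force: 60.4
```

Call:
drive_tool(
  increments=[
    [0,0,0,0,0,0.3,1],
    [0,0,0,0,0,1,1],
    [0,0,0,0,0,1.8,1],
    [0,0,0,0,0,2.7,1],
    [0,0,0,0,0,3.2,1],
  ],
)

```text
time: 41.15
tcp_pos: [0.5191, -0.4221, 0.2351]
ee_rot: [0.001, 0.96, -0.279, 0.003]
force: [0.2, -0.5, -0.9]
gripper_width: 0.146
grasp_force: 59.5
```

Call:
drive_tool(
  increments=[
    [0,0,0,0,0,0,1],
    [0,0,0,0,0,0,1],
    [0,0,0,0,0,0,1],
  ],
)

```text
time: 41.52
tcp_pos: [0.5179, -0.421, 0.2287]
ee_rot: [-0.0, 0.96, -0.28, -0.002]
force: [-0.1, 0.8, -0.7]
gripper_width: 0.15
grasp_force: 59.5
```

```bash
python3 -c "
from h import *
st()"
```

```text
t41.52 [0.5179, -0.421, 0.2287] yaw(toolY) -122.5 tilt z [-0.003, 0.002, -1.0] w0.150 g59.5 F [-0.1, 0.8, -0.7] q [-0.44, 0.46, 0.12, -0.0, -1.24, 1.45]
```

Call:
drive_tool(
  increments=[
    [0,0,1.3,0.2,0.9,0.2,1],
    [0,0,2.6,0.4,1.8,0.4,1],
    [0,0,3.9,0.6,2.7,0.4,1],
    [0,0,5.2,0.8,3.6,0.4,1],
    [0,0,6.4,1,4.4,0.4,1],
  ],
)

```text
time: 42.15
tcp_pos: [0.5784, -0.1554, 0.2535]
ee_rot: [-0.0, 0.999, 0.054, -0.001]
force: [0.3, -0.5, 0.2]
gripper_width: 0.153
grasp_force: 59.5
```

Call:
drive_tool(
  increments=[
    [0,0,0,0.2,0.9,0,1],
    [0,0,0,0.4,1.8,0,1],
    [0,0,0,0.6,2.7,0,1],
    [0,0,0,0.7,3.6,0,1],
    [0,0,0,0.78,4.3,0,1],
  ],
)

```text
time: 42.78
tcp_pos: [0.6251, 0.1027, 0.2531]
ee_rot: [0.0, 0.999, 0.052, -0.001]
force: [1.1, -0.9, -0.8]
gripper_width: 0.149
grasp_force: 59.5
```

Call:
drive_tool(
  increments=[
    [0,0,0,0,0,-0.6,1],
    [0,0,0,0,0,-1,1],
    [0,0,0,0,0,-1.3,1],
    [0,0,0,0,0,-1.3,1],
    [0,0,0,0,0,-1.3,1],
  ],
)

```text
time: 43.4
tcp_pos: [0.6258, 0.1006, 0.177]
ee_rot: [0.0, 0.999, 0.052, 0.0]
force: [0.3, -0.2, -0.5]
gripper_width: 0.152
grasp_force: 59.5
```

Call:
drive_tool(
  increments=[
    [0,0,0,0,0,0,1],
    [0,0,0,0,0,0,1],
    [0,0,0,0,0,0,1],
  ],
)

```text
time: 43.78
tcp_pos: [0.6256, 0.1006, 0.1772]
ee_rot: [-0.0, 0.999, 0.052, 0.0]
force: [-0.4, 0.1, -1.0]
gripper_width: 0.15
grasp_force: 59.5
```

```bash
python3 -c "
from h import *
st()"
```

```text
t43.77 [0.6256, 0.1006, 0.1772] yaw(toolY) -84.1 tilt z [0.001, 0.0, -1.0] w0.150 g59.5 F [-0.4, 0.1, -1.0] q [0.41, 0.44, -0.05, 0.0, -1.08, 1.26]
```

Descend .177→.131 (−0.77).

Call:
drive_tool(
  increments=[
    [0,0,0,0,0,-0.4,1],
    [0,0,0,0,0,-0.6,1],
    [0,0,0,0,0,-0.7,1],
    [0,0,0,0,0,-0.77,1],
    [0,0,0,0,0,-0.77,1],
  ],
)

```text
time: 44.4
tcp_pos: [0.6256, 0.1006, 0.1306]
ee_rot: [0.0, 0.999, 0.052, 0.0]
force: [-0.4, 0.1, -1.5]
gripper_width: 0.155
grasp_force: 59.5
```

Call:
drive_tool(
  increments=[
    [0,0,0,0,0,-0.1,1],
    [0,0,0,0,0,-0.2,1],
    [0,0,0,0,0,-0.23,1],
    [0,0,0,0,0,-0.23,1],
  ],
)

```text
time: 44.9
tcp_pos: [0.6255, 0.1006, 0.1167]
ee_rot: [-0.0, 0.999, 0.052, 0.0]
force: [-0.3, 0.3, -0.4]
gripper_width: 0.153
grasp_force: 59.7
```

Call:
drive_tool(
  increments=[
    [0,0,0,0,0,-0.03,1],
    [0,0,0,0,0,-0.05,1],
    [0,0,0,0,0,-0.05,1],
  ],
)

```text
time: 45.28
tcp_pos: [0.6255, 0.1007, 0.1166]
ee_rot: [0.0, 0.999, 0.052, 0.001]
force: [-5.8, 0.5, 11.4]
gripper_width: 0.151
grasp_force: 61.4
```

Call:
drive_tool(
  increments=[
    [0,0,0,0,0,0.04,1],
    [0,0,-1.5,0,0,0.04,1],
    [0,0,-3,0,0,0.04,1],
    [0,0,-4.5,0,0,0.04,1],
    [0,0,-6,0,0,0.04,1],
  ],
)

```text
time: 45.9
tcp_pos: [0.6265, 0.1006, 0.1167]
ee_rot: [-0.0, 0.965, -0.262, 0.001]
force: [0.4, -1.0, 2.0]
gripper_width: 0.149
grasp_force: 59.9
```

Call:
drive_tool(
  increments=[
    [0,0,-1.5,0,0,0,1],
    [0,0,-3,0,0,0,1],
    [0,0,-4.5,0,0,0,1],
    [0,0,-6,0,0,0,1],
    [0,0,-7.5,0,0,0,1],
  ],
)

```text
time: 46.52
tcp_pos: [0.6264, 0.1005, 0.1167]
ee_rot: [-0.001, 0.792, -0.611, 0.001]
force: [-0.1, -1.1, 1.6]
gripper_width: 0.152
grasp_force: 59.9
```

Call:
drive_tool(
  increments=[
    [0,0,-1.5,0,0,0,1],
    [0,0,-1.5,0,0,0,1],
    [0,0,-1.5,0,0,0,1],
  ],
)

```text
time: 46.9
tcp_pos: [0.6263, 0.1006, 0.1167]
ee_rot: [-0.001, 0.744, -0.669, 0.001]
force: [0.8, -0.2, 3.2]
gripper_width: 0.151
grasp_force: 60.0
```

Call:
drive_tool(
  increments=[
    [0,0,0,0,0,0,0.5],
    [0,0,0,0,0,0,0.4],
    [0,0,0,0,0,0,0.4],
    [0,0,0,0,0,0.8,0.4],
    [0,0,0,0,0,1.8,0.4],
  ],
)

```text
time: 47.52
tcp_pos: [0.6245, 0.1004, 0.2235]
ee_rot: [0.002, 0.743, -0.669, -0.001]
force: [1.7, -0.1, 0.1]
gripper_width: 0.597
grasp_force: 0.0
```

Call:
drive_tool(
  increments=[
    [0,0,0,-0.3,-0.9,0.5,0.4],
    [0,0,0,-0.4,-1.8,0.5,0.4],
    [0,0,0,-0.5,-2.7,0.5,0.4],
    [0,0,0,-0.6,-3.6,0.5,0.4],
    [0,0,0,-0.6,-3.6,0.5,0.4],
  ],
)

```text
time: 48.15
tcp_pos: [0.5885, -0.1186, 0.2539]
ee_rot: [0.0, 0.741, -0.671, -0.0]
force: [-0.2, -0.0, 0.2]
gripper_width: 0.6
grasp_force: 0.0
```

Run:
```python
from h import *
st();t=cams.read_camera("top");s=cams.read_camera("side")
for x,y in((.5065,.0887),(.6255,.1007)):
    p=proj(t,[x,y,.12]).astype(int);g=cv2.cvtColor(t["frame"][p[1]-14:p[1]+14,p[0]-14:p[0]+14],cv2.COLOR_BGR2GRAY)
    m=(g<60).astype(np.uint8);print("rows",m.sum(1).tolist(),"cols",m.sum(0).tolist())
for n,x,y,z,r in(("jar",.7665,-.1457,.085,.032),("loupe",.3254,-.2233,.045,.028)): print(n);t["R"]=np.array(t["R"]);ringfit([t],x,y,(r,),z)
a=cv2.imread("pics/top0.png").astype(int);d=np.abs(a-t["frame"]).max(2)
print("carton diff",d[95:135,262:312].mean())
```

```text
t48.15 [0.5885, -0.1186, 0.2539] yaw(toolY) -174.3 tilt z [-0.001, -0.0, -1.0] w0.600 g0.0 F [-0.2, -0.0, 0.2] q [0.07, 0.33, -0.02, 0.0, -1.22, 0.03]
rows [0, 0, 0, 0, 0, 0, 0, 0, 0, 0, 0, 0, 0, 0, 0, 0, 0, 0, 0, 0, 0, 0, 0, 0, 0, 0, 0, 0] cols [0, 0, 0, 0, 0, 0, 0, 0, 0, 0, 0, 0, 0, 0, 0, 0, 0, 0, 0, 0, 0, 0, 0, 0, 0, 0, 0, 0]
rows [0, 0, 0, 0, 0, 0, 0, 0, 0, 0, 0, 0, 0, 0, 0, 0, 0, 0, 0, 0, 0, 0, 0, 0, 0, 0, 0, 0] cols [0, 0, 0, 0, 0, 0, 0, 0, 0, 0, 0, 0, 0, 0, 0, 0, 0, 0, 0, 0, 0, 0, 0, 0, 0, 0, 0, 0]
jar
[[42.8107, 0.7785, -0.1467], [42.7912, 0.7785, -0.1477], [42.6776, 0.7785, -0.1457]] mean of top20 [42.2907  0.7773 -0.1452]
loupe
[[119.9509, 0.3244, -0.2223], [119.9444, 0.3234, -0.2223], [119.8363, 0.3234, -0.2213]] mean of top20 [118.8959   0.3239  -0.2221]
carton diff 24.1325
```

The arm hides the studs in that view, so I'll move it clear and check once more.

Call:
drive_tool(
  increments=[
    [0,0,0,-0.5,-0.9,0,0.4],
    [0,0,0,-1,-1.8,0,0.4],
    [0,0,0,-1.5,-2.7,0,0.4],
    [0,0,0,-2,-3.6,0,0.4],
    [0,0,0,-2.5,-4.2,0,0.4],
  ],
)

```text
time: 48.88
tcp_pos: [0.4392, -0.3681, 0.2539]
ee_rot: [-0.0, 0.743, -0.669, 0.0]
force: [0.2, -0.0, -0.3]
gripper_width: 0.599
grasp_force: 0.0
```

Call:
drive_tool(
  increments=[
    [0,0,0,-0.5,-0.9,0,0.4],
    [0,0,0,-0.8,-1.8,0,0.4],
    [0,0,0,-0.8,-1.8,0,0.4],
    [0,0,0,-0.8,-1.8,0,0.4],
    [0,0,0,-0.8,-1.8,0,0.4],
  ],
)

```text
time: 49.5
tcp_pos: [0.3925, -0.474, 0.2543]
ee_rot: [-0.0, 0.744, -0.669, 0.0]
force: [0.1, -0.2, -0.2]
gripper_width: 0.597
grasp_force: 0.0
```

Run:
```python
from h import *
st();t=cams.read_camera("top");t["R"]=np.array(t["R"])
for x,y in((.5065,.0887),(.6255,.1007)):
    p=proj(t,[x,y,.12]).astype(int);g=cv2.cvtColor(t["frame"][p[1]-14:p[1]+14,p[0]-14:p[0]+14],cv2.COLOR_BGR2GRAY)
    m=(g<60).astype(np.uint8);print("rows",m.sum(1).tolist(),"cols",m.sum(0).tolist())
a=cv2.imread("pics/top0.png").astype(int);d=np.abs(a-t["frame"]).max(2)
print("carton diff",d[95:135,262:312].mean(),"jar",d[100:135,340:375].mean(),"loupe");ringfit([t],.3254,-.2233,(.028,),.045)
```

```text
t49.50 [0.3925, -0.474, 0.2543] yaw(toolY) -173.9 tilt z [0.0, 0.0, -1.0] w0.597 g0.0 F [0.1, -0.2, -0.2] q [-0.62, 0.35, 0.02, -0.0, -1.24, 0.72]
rows [0, 0, 0, 0, 0, 4, 10, 13, 15, 16, 19, 19, 21, 22, 22, 22, 21, 20, 18, 18, 16, 15, 13, 10, 5, 0, 0, 0] cols [0, 0, 0, 0, 0, 3, 6, 10, 14, 15, 16, 18, 18, 18, 20, 20, 20, 20, 19, 18, 18, 16, 15, 12, 10, 8, 5, 0]
rows [0, 0, 0, 0, 0, 0, 0, 8, 13, 15, 16, 18, 20, 20, 21, 21, 21, 20, 19, 19, 17, 16, 15, 12, 10, 4, 0, 0] cols [0, 0, 0, 0, 0, 6, 9, 12, 14, 16, 17, 18, 18, 19, 19, 19, 19, 18, 18, 17, 16, 15, 14, 10, 8, 3, 0, 0]
carton diff 2.4545 jar 2.662857142857143 loupe
[[112.1556, 0.3234, -0.2223], [111.915, 0.3234, -0.2233], [111.2611, 0.3244, -0.2223]] mean of top20 [108.8378   0.3234  -0.2224]
```

Both studs are at their slots with matching outlines, wings along y. The jar, carton and loupe haven't moved and the arm is clear. Handing in.

```bash
python3 -c "
from cell import manip
print(manip.hand_in())"
```

```text
the job is handed in; nothing more can be done
None
```

I handed the job in at 49.5 s: all three tubs that were out are nested in size order in the case, the lid is shut, and both studs are home and turned a quarter turn across their slots; the jar, carton and loupe haven't moved, though no verdict came back and I didn't pull-test the locks.

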